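# Chock the exhaust resonator and swing its latch open

### The arm

A 7-joint arm with a two-finger parallel gripper is mounted at the origin on the work surface. World frame = base frame: x ahead of the robot, y to its left, z up, the work surface at z = 0. Lengths are in m, angles in rad, forces in N, time in s.
With the tool pointing down it reaches from about 0.425 to 0.925 m from the base axis. Payload 6.8 kg.
Tool frame: the origin (TCP) lies at the very end of the fingers, on their centre line; the grasp point (between the pads) lies 19 mm behind it (bot.grasp_offset is the distance from the TCP to the grasp point, in m); z points along the fingers, y is the direction in which the jaws open and shut (so a half turn about z gives the same grasp; the last joint's range is limited). The gripper opens to 85 mm and grips with 20 to 120 N. Pads are 22 mm wide; open, the fingers measure 114 mm over their backs; the gripper's body (76 mm by 85 mm) begins 54 mm behind the grasp point. The pads swing forward as they close: fully open they stand 13 mm farther back than shut.
Start: joints at [-1.237, 0.477, 0.022, 1.555, -0.011, 1.109, -0.083], TCP at [0.289, 0.61, 0.231] pointing down, gripper open.
Joint ranges: [-2.96, 2.96], [-0.34, 2.1], [-1.41, 1.46], [0.24, 2.44], [-1.37, 4.51], [0.17, 1.92], [-2.96, 2.96]. Speed limits (rad/s): [2.39, 2.39, 3.14, 3.14, 3.14, 3.14, 3.14].

### API

Orientations are given as a unit quaternion [w, x, y, z].
In Python, from station import monitor, cams, bot, finder gives the robot as it stands.
- The arm moves only by the tool jog_arm, never from a script. Its argument "plan" is a list of rows, each an object of numbers: "x", "y", "z": the shift along the tool's x, y, z as a fraction of full scale; "wx", "wy", "wz": the turn, a rotation vector about the tool's x, y, z as a fraction of full scale. A call has 1 to 12 rows; each row is the pose to reach, as a shift and turn from the pose measured when the call began, along the tool's axes at that moment, turning the shorter way round; what a row does not reach only later rows make up. Full scale, the value 1, is 20 cm for a shift and 180 degrees for a turn. A row lasts 1/12 s, in which the tool goes at most 41.7 mm and 7.16 degrees, less where a joint would pass 70% of its speed; a pose out of reach is approached as far as the arm can. A call with a number of a shift or a turn outside -1 to 1 is refused whole. A call with a gripper value outside its range is refused whole. "hand" is the opening, from -1 (shut) to 1 (fully open), set as the call begins (left out, the last holds). The fingers move at their own pace and stop on an object; "grip_force" is the grip in N (left out, the last holds). Time passes only in rows, so rows that repeat a pose let the fingers close. It gives the time, the measured TCP pose, the force and the opening at its end, in the units of the state.
- monitor.get_obs(): the state, without advancing time (a new reading comes with each control period).
- cams.read_camera(name): name is "scene" or "top"; returns the picture (384x512x3 uint8, red, green, blue); there is no depth.
- cams.get_calibration(name): a dict with "fx", "fy", "cx", "cy" (pixels), "distortion" ([k1, k2, p1, p2, k3] as OpenCV has them; the pictures are not rectified), "extrinsics" (4x4, takes a point from world to camera coordinates). Camera axes: x right, y down, z forward; pixel columns grow to the right and rows downward; lengths in m; the calibration is good to about 2 mm. A picture is of the moment at which its call begins. get_calibration takes no time and is no camera call.
- bot.hand_in(): hands the job in, once; it reports no verdict.
Trained networks look in the newest picture that a camera, given by its name, has taken for a name from the list of things; names that differ only in an ending like _2 or _b are one class to them, and where a whole thing is asked for, a point or a joint stands for the part that bears it (a point fixed in the world has none). Each returns a list of dicts, best first, with "confidence" (0 to 1); they miss things now and then, are a little off and sometimes report something else, mostly with a low value. They report only what shows in the picture. A call takes as long as a camera call. They do not tell look-alikes from the thing itself.
- finder.find_in(camera, target): "bbox" ([left, top, width, height] in pixels, round what is visible of it).
- finder.place_of(camera, target): "location" ([column, row] in pixels: a listed point, or the origin of a listed thing).
The state is a dict: "t": time; "q": joint angles; "joint_vel": joint speeds; "joint_torque": joint torques, N m; "eef_pos": TCP position; "tool_rot": TCP orientation; "contact_force": force on the tool from outside, world axes, zero at the start; "torque": the same for the moment, N m; "gripper_width": opening from 0.0 (shut) to 1.0 (fully open).
Only numpy, scipy, OpenCV 4.12 (cv2) and the standard library are available. Lean on these libraries where they do the work, as an engineer would, in place of code of your own. Each camera call takes 0.05 s, during which the arm holds its last target. There are 200 camera calls.

### The job

Keep the round exhaust resonator from rolling off the sloping bench rack: take the wedge chock by its yellow fin, lay it flat on the board on the resonator's low side and push it uphill, sloping face first, until the resonator is tight against the steel backstop, leaning on it for half a second with a firm fingertip push of about 15 N (never as much as 25 N). Leave the chock there, then swing the red latch right round to the side so that the chock alone holds the resonator up there. Leave the oil filter, the jar and the wrench where they are.

Things in the scene. Friction and masses are not known exactly. Their poses are not given: they have to be found in the camera images.
- rack: Fixed rack: wooden board 290 x 320 mm rising at 7 degrees (0.122 rad) towards the rack's +x. The frame is level: x uphill, y across the slope, z up; origin at bench height, 35 mm straight below the board's surface. From there along the slope the board runs from -150 to 140 mm. A 50 mm tall dark steel backstop crosses its high end, clamped with its face anywhere from 85 to 115 mm.
- resonator: Round metal exhaust resonator, 0.5 to 0.9 kg: body 72 mm diameter, 200 mm long, plus a 38 mm diameter, 35 mm long stub on each end; lies across the slope and rolls freely, with 1 to 3 N. Origin at its centre; y is its axis. It starts leaning on the latch post with its centre at x 38, z 76 mm in the rack's frame; from there it rolls 6 to 36 mm uphill before it meets the backstop.
- chock: Wedge chock: black rubber block 75 mm long (x), 56 mm wide (y), 40 mm high, 0.35 kg, yellow grip fin on top. Origin at the centre of its underside. The sloping face (55 degrees from the underside) looks to its +x, and its toe (lower front edge) is 37.5 mm ahead of the origin. It starts flat on the bench. Friction on the board 0.5 to 0.75.
- chock_grip (a point): Grip point in the yellow fin of the chock, 13 mm behind the chock's origin and 61 mm above its underside. The fin is 40 mm long (x), 18 mm thick (y) and stands from 40 to 82 mm above the underside. Axes as the chock's: x towards the toe, z up.
- latch (a joint): Swing latch, rad: 0 = arm points uphill, its post holding the resonator's low side; grows as the post swings to the rack's +y side; 1.57 = arm across the slope, fully open (stop at 1.6); from 1.2 it counts as open. Light friction (about 1 N at the post), stays where left. Axis square to the board, 72 mm down the slope from the rack's origin, 75 mm to its +y.
- latch_post (a point): Top centre of the red upright round post at the end of the latch arm: 18 mm in diameter, 115 mm tall from the board (square to it), 70 mm from the latch axis.
- filter: Oil filter, upright orange and white can 68 mm in diameter, 85 mm tall; origin at the centre of its foot. Bystander.
- jar: Amber jar with blue cap, 58 mm in diameter, 68 mm tall; origin at the centre of its foot. Bystander.
- wrench: Steel wrench 170 mm long lying on the bench along its x; origin at the centre of its underside. Bystander.
Mind the look-alikes: they are no part of the job. What is shaped like the chock but green is not meant.

How it is judged:
On the way, in this order (a step that is already met when the one before it is completed fails the run):
1. with the latch still closed, the chock is pushed with more than 8 N against the resonator (only the backstop gives that much resistance), which has left the latch post (contact force between chock and resonator above 8 N and value of joint latch below 0.25 rad and x of resonator in the frame of rack above 0.041 m), for 0.3 s.
2. the latch is swung open past 1.2 rad while the resonator stays uphill of where the post held it (value of joint latch above 1.2 rad and x of resonator in the frame of rack above 0.041 m), for 0.2 s.
At the end, for the whole second after the job is handed in: The latch is open by more than 1.2 rad; the resonator lies at rest on the board, about 3 mm or more uphill of where the latch post held it; the chock lies flat on the board (within about 5 degrees), at rest, let go, and bears against the resonator's low side (all of step 2 and z of resonator in the frame of rack below 0.085 m and contact force between chock and resonator above 0.1 N and angle between chock's own z axis and vertical below 0.22 rad and linear speed of each of resonator, chock below 0.01 m/s); the robot touches nothing.
It fails at once if the chock presses on the resonator with 25 N or more (contact force between chock and resonator above 25 N).
It fails at once if the resonator rolls away down the board (14 mm below where the latch held it) (x of resonator in the frame of rack below 0.0243 m).
It fails at once if the oil filter is moved by more than 30 mm or tipped (distance of filter from where it was at the start of the episode above 0.03 m or angle between filter's own z axis and vertical above 0.5 rad).
It fails at once if the jar is moved by more than 30 mm or tipped (distance of jar from where it was at the start of the episode above 0.03 m or angle between jar's own z axis and vertical above 0.5 rad).
It fails at once if the wrench is moved by more than 30 mm or tipped (distance of wrench from where it was at the start of the episode above 0.03 m or angle between wrench's own z axis and vertical above 0.5 rad).
It also fails if it takes over 72 s, if anything falls off the work surface, if the arm or the gripper's body presses on something with over 40 N, if the wrist force passes 120 N, or if a joint passes its speed limit or range.

## Working session

There is one attempt and no reset: what is moved stays moved. The work goes in short steps, Python scripts to look and compute and a tool call to move; the robot and the scene stay as the last step left them, time stands still between calls to the robot, and variables do not carry over. Pictures are saved under pics/ and viewed, about 8 in all and at most 12, crops included, and the job is handed in when it is done.

Besides the shell and the picture viewer there is one more tool, called after ">>>" as name([rows], argument=value, ...), one row to a line, values as JSON. jog_arm: Moves the arm, as the interface text tells. Shift numbers are shares of 20 cm and turn numbers shares of 180 degrees, none past 1 either way. Its arguments: {"type":"object","properties":{"plan":{"type":"array","items":{"type":"object","properties":{"x":{"type":"number","minimum":-1,"maximum":1},"y":{"type":"number","minimum":-1,"maximum":1},"z":{"type":"number","minimum":-1,"maximum":1},"wx":{"type":"number","minimum":-1,"maximum":1},"wy":{"type":"number","minimum":-1,"maximum":1},"wz":{"type":"number","minimum":-1,"maximum":1}}}},"hand":{"type":"number"},"grip_force":{"type":"number"}},"required":["plan"]}

```bash
mkdir -p pics; ls
python3 - <<'E'
from station import monitor,cams,bot,finder
import cv2,numpy as np
np.set_printoptions(precision=4,suppress=True)
o=monitor.get_obs(); print({k:np.round(v,4) for k,v in o.items()}, bot.grasp_offset)
for c in("scene","top"):
    im=cams.read_camera(c); cv2.imwrite(f"pics/{c}0.png",im[:,:,::-1])
    K=cams.get_calibration(c); print(c,{k:np.round(v,4) for k,v in K.items()})
    for t in("rack","resonator","chock","chock_grip","latch_post","filter","jar","wrench"):
        print(t,[(np.round(d["location"],1),round(d["confidence"],2)) for d in finder.place_of(c,t)[:3]])
E
```

```text
pics
{'t': np.float64(0.0), 'q': array([-1.2371,  0.4778,  0.0224,  1.5565, -0.0115,  1.1093, -0.0831]), 'joint_vel': array([ 0.0012,  0.0005, -0.0001,  0.001 ,  0.0008,  0.0012,  0.0006]), 'joint_torque': array([  0.    , -59.6457,   1.6081, -28.1191,   0.0125,   0.0094,
         0.    ]), 'eef_pos': array([0.2884, 0.6096, 0.2303]), 'tool_rot': array([-0.0001,  0.2191,  0.9757, -0.0009]), 'contact_force': array([ 0.1801, -0.0603, -0.0324]), 'torque': array([-0.0162, -0.0256, -0.0067]), 'gripper_width': np.float64(0.9998)} 0.0187
scene {'fx': np.float64(359.5082), 'fy': np.float64(359.5082), 'cx': np.float64(262.0017), 'cy': np.float64(192.4826), 'distortion': array([0.0299, 0.    , 0.    , 0.    , 0.    ]), 'extrinsics': array([[ 0.8172,  0.5763, -0.0021, -0.3825],
       [ 0.4644, -0.6608, -0.5897, -0.1759],
       [-0.3412,  0.4809, -0.8076,  1.3488],
       [ 0.    ,  0.    ,  0.    ,  1.    ]])}
rack [(array([313. , 202.2]), 0.87)]
resonator [(array([325.6, 190.9]), 0.96)]
chock [(array([216.9, 370.9]), 0.9), (array([166.7, 350.7]), 0.8), (array([209.2, 312.1]), 0.7)]
chock_grip
[... 368 characters left out ...]
 'distortion': array([0.0076, 0.    , 0.    , 0.    , 0.    ]), 'extrinsics': array([[-0.0209, -0.9998, -0.0063, -0.0281],
       [-0.9857,  0.0217, -0.1673,  0.505 ],
       [ 0.1674,  0.0028, -0.9859,  1.6502],
       [ 0.    ,  0.    ,  0.    ,  1.    ]])}
rack [(array([218.9, 171.2]), 0.93)]
resonator [(array([326.2, 203.1]), 0.24)]
chock [(array([310.9, 170.3]), 0.67), (array([381.8, 185.1]), 0.59), (array([347. , 181.7]), 0.57)]
chock_grip [(array([380.8, 149.8]), 0.84), (array([394.8, 187.6]), 0.74), (array([349.8, 180.5]), 0.64)]
latch_post [(array([189. , 171.3]), 0.67)]
filter [(array([336.3, 228.7]), 0.76)]
jar [(array([325.6, 206.6]), 0.63)]
wrench [(array([138.4, 235.3]), 0.78)]
```

Run:
```python
import cv2
a=cv2.imread("pics/scene0.png");b=cv2.imread("pics/top0.png")
cv2.imwrite("pics/s1.png",cv2.resize(a,(800,600),interpolation=cv2.INTER_CUBIC))
cv2.imwrite("pics/t1.png",cv2.resize(b[90:290,90:430],(800,470),interpolation=cv2.INTER_CUBIC))
```

```text
(no output)
```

View pics/s1.png

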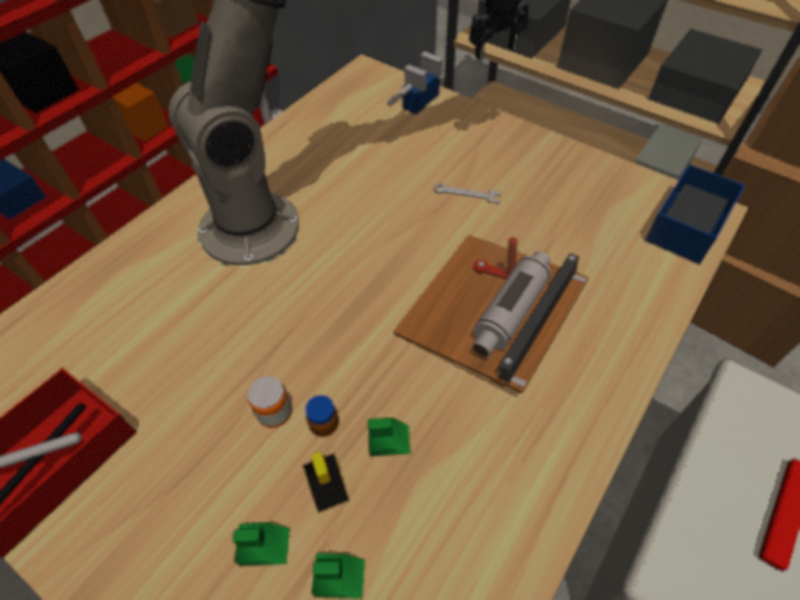

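View pics/t1.png

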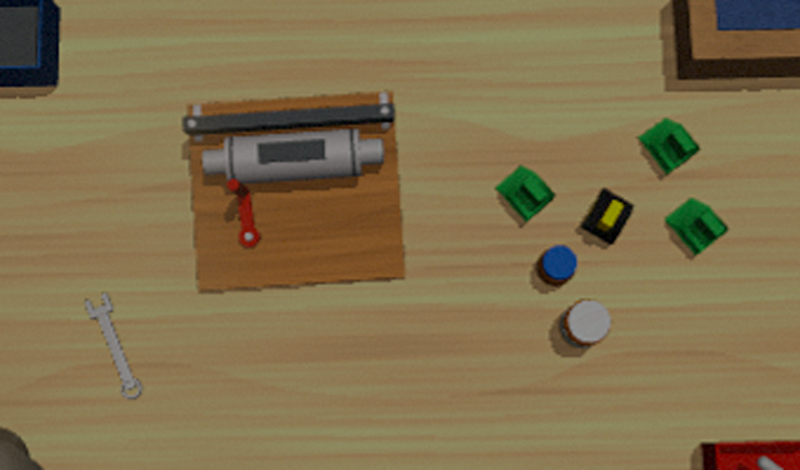

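The scene image shows the resonator on the rack (scaled 512,300), with the red latch at (512,250) and the only black chock at (325,482) with a yellow fin. Three green look-alikes surround it. The top crop shows the board corners at (200,291), (404,277), (187,103) and (393,92), the latch pivot at (249,237), and the black chock at (607,215).

```bash
cat > h.py <<'E'
import numpy as np,cv2
from scipy.optimize import least_squares,minimize
from scipy.spatial.transform import Rotation as R
from station import monitor,cams,bot,finder
np.set_printoptions(precision=4,suppress=True)
def proj(c,P):
    K=cams.get_calibration(c);E=K["extrinsics"];M=np.array([[K["fx"],0,K["cx"]],[0,K["fy"],K["cy"]],[0,0,1.]])
    return cv2.projectPoints(np.atleast_2d(P).astype(float),cv2.Rodrigues(E[:3,:3])[0],E[:3,3],M,np.array(K["distortion"]))[0][:,0]
def place(p,P):  # p = x,y,yaw
    c,s=np.cos(p[2]),np.sin(p[2]);P=np.atleast_2d(P)
    return np.c_[p[0]+c*P[:,0]-s*P[:,1],p[1]+s*P[:,0]+c*P[:,1],P[:,2]]
T=np.radians(7)
def board(s,y,h=0): # along slope, across, normal height -> rack frame
    return [s*np.cos(T)-h*np.sin(T),y,.035+s*np.sin(T)+h*np.cos(T)]
E
python3 - <<'E'
from h import *
# rack
tp=lambda u,v:(90+u/2.353,90+v/2.35)
sc=lambda u,v:(u*.64,v*.64)
mod=[board(-.15,.16),board(-.15,-.16),board(.14,.16),board(.14,-.16)]
t=[tp(200,291),tp(404,277),tp(187,103),tp(393,92)]
sm=[board(-.15,.16),board(-.15,-.16),board(.14,-.16),board(.14,.16),[.038,0,.076]]
s=[sc(472,237),sc(396,332),sc(521,391),sc(588,279),(325.6,190.9)]
f=lambda p:np.r_[(proj("top",place(p,mod))-t).ravel(),(proj("scene",place(p,sm))-s).ravel()]
r=least_squares(f,[.6,.1,0],loss="soft_l1");print("rack",r.x,np.round(r.fun,1))
for c in("top","scene"): print(c,"post",proj(c,place(r.x,[board(-.002,.075,.115)])),"res",proj(c,place(r.x,[[.038,0,.076]])), "wr")
# chock
ims={c:cv2.imread(f"pics/{c}0.png") for c in("top","scene")}
a={"top":(348,181),"scene":(208,306)};ms={}
for c,im in ims.items():
    hsv=cv2.cvtColor(im,cv2.COLOR_BGR2HSV);u,v=a[c]
    w=np.zeros(im.shape[:2],np.uint8);cv2.circle(w,(u,v),24 if c=="scene" else 17,1,-1)
    y=(cv2.inRange(hsv,(22,120,90),(35,255,255))>0)&(w>0)
    b=(hsv[...,2]<60)&(w>0)
    n,l,st,ce=cv2.connectedComponentsWithStats(b.astype(np.uint8));k=1+st[1:,4].argmax()
    b=l==k;ms[c]=(b|y,y);print(c,b.sum(),y.sum(),np.argwhere(y).mean(0)[::-1],ce[k])
hy=.028
wed=[[x,s*hy,z] for s in(-1,1) for x,z in((-.0375,0),(.0375,0),(.0095,.04),(-.0375,.04))]
fin=[[x,y,z] for x in(-.033,.007) for y in(-.009,.009) for z in(.04,.082)]
def rend(c,p,groups):
    m=np.zeros((384*4,512*4),np.uint8)
    for g in groups:
        cv2.fillConvexPoly(m,cv2.convexHull(((proj(c,place(p,g))+.5)*4).astype(np.int32)),1)
    return cv2.resize(m.astype(np.float32),(512,384),interpolation=cv2.INTER_AREA)
def cost(p):
    return sum(abs(rend(c,p,g)-ms[c][i]).sum() for c in ms for i,g in((0,(wed,fin)),(1,(fin,))))
K=cams.get_calibration("top");
f0=lambda p:(proj("top",[[p[0],p[1],.061]])-np.argwhere(ms["top"][1]).mean(0)[::-1]).ravel()
g0=least_squares(f0,[.6,-.3]).x;print("grip guess",g0)
best=[]
for yaw in np.radians(range(-180,180,15)):
    p0=[g0[0]+.013*np.cos(yaw),g0[1]+.013*np.sin(yaw),yaw]
    q=minimize(cost,p0,method="Nelder-Mead",options=dict(initial_simplex=[p0]+[np.add(p0,d) for d in((.01,0,0),(0,.01,0),(0,0,.2))],maxiter=90))
    best.append((q.fun,*q.x))
for b in sorted(best)[:5]:print(np.round(b,4),"grip",place(b[1:],[[-.013,0,.061]]))
E
```

```text
rack [0.602  0.113  0.0402] [-1.3 -0.4  0.3  0.1 -0.   0.1  0.1 -0.6 -2.7 -1.6 -3.1 -0.5 -0.1  0.8
  0.2 -1.1  2.4  1.8]
top post [[190.4145 167.9957]] res [[213.901  156.4972]] wr
scene post [[326.7908 154.9572]] res [[328.0469 192.7422]] wr
top 220 60 [349.6667 180.15  ] [347.2091 182.4818]
scene 487 142 [204.6056 298.1408] [208.8563 310.538 ]
grip guess [ 0.5464 -0.3665]Traceback (most recent call last):
  File "<stdin>", line 38, in <module>
    res = _minimize_neldermead(fun, x0, args, callback, bounds=bounds,
                               **options)
    fxr = func(xr)
    fx = function(np.copy(x), *(wrapper_args + args))
  File "<stdin>", line 31, in cost
  File "<stdin>", line 31, in <genexpr>
  File "<stdin>", line 28, in rend
  File "h.py", line 7, in proj
    K=cams.get_calibration(c);E=K["extrinsics"];M=np.array([[K["fx"],0,K["cx"]],[0,K["fy"],K["cy"]],[0,0,1.]])
ValueError: time passes only in moves, steps and waits
```

```bash
sed -i 's/    K=cams.get_calibration(c);E=/    K=CAL[c];E=/; s/^T=/T=/' h.py; sed -i '/^np.set_print/a CAL={c:cams.get_calibration(c) for c in("scene","top")}' h.py
cat > chock.py <<'E'
from h import *
hy=.028
wed=[[x,s*hy,z] for s in(-1,1) for x,z in((-.0375,0),(.0375,0),(.0095,.04),(-.0375,.04))]
fin=[[x,y,z] for x in(-.033,.007) for y in(-.009,.009) for z in(.04,.082)]
ims={c:cv2.imread(f"pics/{c}0.png") for c in("top","scene")}
a={"top":(348,181),"scene":(208,306)};ms={}
for c,im in ims.items():
    hsv=cv2.cvtColor(im,cv2.COLOR_BGR2HSV);u,v=a[c]
    w=np.zeros(im.shape[:2],np.uint8);cv2.circle(w,(u,v),24 if c=="scene" else 17,1,-1)
    y=(cv2.inRange(hsv,(22,120,90),(35,255,255))>0)&(w>0)
    b=(hsv[...,2]<60)&(w>0)
    n,l,st,ce=cv2.connectedComponentsWithStats(b.astype(np.uint8));k=1+st[1:,4].argmax()
    b=l==k;ms[c]=(b|y,y)
def rend(c,p,groups):
    m=np.zeros((384*4,512*4),np.uint8)
    for g in groups:
        cv2.fillConvexPoly(m,cv2.convexHull(((proj(c,place(p,g))+.5)*4).astype(np.int32)),1)
    return cv2.resize(m.astype(np.float32),(512,384),interpolation=cv2.INTER_AREA)
def cost(p):
    return sum(abs(rend(c,p,g)-ms[c][i]).sum() for c in ms for i,g in((0,(wed,fin)),(1,(fin,))))
g0=[.5464,-.3665];best=[]
for yaw in np.radians(range(-180,180,30)):
    p0=[g0[0]+.013*np.cos(yaw),g0[1]+.013*np.sin(yaw),yaw]
    q=minimize(cost,p0,method="Nelder-Mead",options=dict(initial_simplex=[p0]+[np.add(p0,d) for d in((.01,0,0),(0,.01,0),(0,0,.2))],maxiter=80))
    best.append((q.fun,*q.x))
for b in sorted(best)[:5]:print(np.round(b,4),"grip",place(b[1:],[[-.013,0,.061]]))
b=sorted(best)[0][1:]
for c in ms: print(c,[(m.sum(),rend(c,b,g).sum()) for m,g in zip(ms[c],((wed,fin),(fin,)))],"toe",proj(c,place(b,[[.0375,0,0]])))
from numpy import array
def bench(c,px,z):
    f=lambda p:(proj(c,[[p[0],p[1],z]])-px).ravel(); return least_squares(f,[.6,0]).x
print("jar",bench("top",(90+557/2.353,90+265/2.35),.068),"filter",bench("top",(90+588/2.353,90+322/2.35),.085),"green",bench("top",(90+525/2.353,90+193/2.35),.03))
print("latch axis",bench("top",(90+249/2.353,90+237/2.35),.035-.072*.122+.02),"model",place([.602,.113,.0402],[board(-.072,.075,.02)]))
E
python3 chock.py
```

```text
[233.9375   0.5522  -0.3684  -0.5719] grip [[ 0.5413 -0.3614  0.061 ]]
[235.6875   0.5514  -0.3683  -0.5711] grip [[ 0.5405 -0.3612  0.061 ]]
[237.0625   0.552   -0.3688  -0.583 ] grip [[ 0.5412 -0.3617  0.061 ]]
[238.6875   0.5522  -0.3691  -0.6039] grip [[ 0.5415 -0.3617  0.061 ]]
[238.9375   0.5516  -0.3693  -0.5933] grip [[ 0.5408 -0.3621  0.061 ]]
top [(np.int64(280), np.float32(320.6875)), (np.int64(60), np.float32(82.4375))] toe [[352.0955 173.3803]]
scene [(np.int64(629), np.float32(752.5625)), (np.int64(142), np.float32(158.875))] toe [[213.4205 324.5484]]
jar [ 0.4659 -0.2803] filter [ 0.3779 -0.3194] green [ 0.5852 -0.2415]
latch axis [0.5225 0.1828] model [[0.5251 0.185  0.0461]]
```

```bash
cat >> h.py <<'E'
RACK=np.array([.602,.113,.0402])
def goal(p,yaw,tilt=0.):
    C=(R.from_euler("z",yaw)*R.from_euler("y",-tilt)).as_matrix()
    return np.array(p,float),R.from_matrix(np.c_[-C[:,0],C[:,1],-C[:,2]])
def cur():
    o=monitor.get_obs();q=o["tool_rot"];return np.array(o["eef_pos"]),R.from_quat(np.r_[q[1:],q[0]]),o
def rel(*goals):
    p0,r0,o=cur();print("t",o["t"],"p",p0,"F",o["contact_force"],"w",o["gripper_width"])
    for p,r in goals:
        d=r0.inv().apply(p-p0)/.2;w=(r0.inv()*r).as_rotvec()/np.pi
        print("xyz",np.round(d,3),"w",np.round(w,3))
E
python3 -c "
from h import *
rel(*[goal(p,-.43) for p in ([.44,.48,.23],[.52,.36,.23],[.6,.2,.23],[.62,0,.23],[.59,-.2,.23],[.543,-.363,.13])])"
```

```text
t 0.9 p [0.2886 0.6102 0.2313] F [-0.1232 -0.6327 -0.8285] w 0.9975259140231275
xyz [-0.963 -0.265  0.007] w [ 0.    -0.    -0.004]
xyz [-1.581 -0.636  0.007] w [ 0.    -0.    -0.004]
xyz [-2.284 -1.188  0.007] w [ 0.    -0.    -0.004]
xyz [-2.802 -2.05   0.007] w [ 0.    -0.    -0.004]
xyz [-3.094 -3.018  0.006] w [ 0.    -0.    -0.004]
xyz [-3.23  -3.855  0.506] w [ 0.    -0.    -0.004]
```

>>> jog_arm([
  {"x": -0.96,"y": -0.26},
  {"x": -0.96,"y": -0.26},
  {"x": -0.96,"y": -0.26},
  {"x": -0.96,"y": -0.26},
  {"x": -0.96,"y": -0.26},
], hand=1)

```text
invalid input at $.plan[0]: expected keys x, y, z, wx, wy, wz
```

>>> jog_arm([
  {"x": -0.95,"y": -0.7},
  {"x": -0.95,"y": -0.7},
  {"x": -0.95,"y": -0.7},
  {"x": -0.95,"y": -0.7},
  {"x": -0.95,"y": -0.7},
  {"x": -0.95,"y": -0.7},
])

```text
invalid input at $.plan[0]: expected keys x, y, z, wx, wy, wz
```

>>> jog_arm([
  {"x": -0.6,"y": -0.9},
  {"x": -0.6,"y": -0.9},
  {"x": -0.6,"y": -0.9},
  {"x": -0.6,"y": -0.9},
  {"x": -0.6,"y": -0.9},
  {"x": -0.6,"y": -0.9},
])

```text
invalid input at $.plan[0]: expected keys x, y, z, wx, wy, wz
```

>>> jog_arm([
  {"x": -0.45,"y": -0.95},
  {"x": -0.45,"y": -0.95},
  {"x": -0.45,"y": -0.95},
  {"x": -0.45,"y": -0.95},
  {"x": -0.45,"y": -0.95},
  {"x": -0.45,"y": -0.95},
])

```text
invalid input at $.plan[0]: expected keys x, y, z, wx, wy, wz
```

```bash
python3 -c "
from h import *
print(cur()[2]['q'])
rel(*[goal(p,-.58) for p in ([.543,-.363,.17],[.543,-.363,.048])])"
```

```text
[-1.2371  0.477   0.0224  1.5554 -0.0115  1.1093 -0.0831]
t 0.9 p [0.2886 0.6102 0.2313] F [-0.1232 -0.6327 -0.8285] w 0.9975259140231275
xyz [-3.23  -3.855  0.306] w [ 0.    -0.     0.044]
xyz [-3.23  -3.855  0.916] w [ 0.    -0.     0.044]
```

>>> jog_arm([
  {"x": -0.2,"y": -0.05,"z": 0,"wx": 0,"wy": 0,"wz": 0},
  {"x": -0.4,"y": -0.1,"z": 0,"wx": 0,"wy": 0,"wz": 0},
  {"x": -0.6,"y": -0.15,"z": 0,"wx": 0,"wy": 0,"wz": 0},
  {"x": -0.8,"y": -0.2,"z": 0,"wx": 0,"wy": 0,"wz": 0},
  {"x": -0.96,"y": -0.26,"z": 0,"wx": 0,"wy": 0,"wz": 0},
  {"x": -0.96,"y": -0.26,"z": 0,"wx": 0,"wy": 0,"wz": 0},
], hand=1)

```text
t: 1.4
eef_pos: [0.4481, 0.473, 0.2317]
tool_rot: [0.003, 0.225, 0.974, -0.001]
contact_force: [1.3, -1.1, 0.8]
gripper_width: 1.001
```

>>> jog_arm([
  {"x": -0.16,"y": -0.12,"z": 0,"wx": 0,"wy": 0,"wz": 0},
  {"x": -0.32,"y": -0.24,"z": 0,"wx": 0,"wy": 0,"wz": 0},
  {"x": -0.48,"y": -0.36,"z": 0,"wx": 0,"wy": 0,"wz": 0},
  {"x": -0.64,"y": -0.48,"z": 0,"wx": 0,"wy": 0,"wz": 0},
  {"x": -0.8,"y": -0.6,"z": 0,"wx": 0,"wy": 0,"wz": 0},
  {"x": -0.95,"y": -0.7,"z": 0,"wx": 0,"wy": 0,"wz": 0},
  {"x": -0.95,"y": -0.7,"z": 0,"wx": 0,"wy": 0,"wz": 0},
])

```text
t: 1.98
eef_pos: [0.5622, 0.2536, 0.2336]
tool_rot: [0.005, 0.231, 0.973, -0.003]
contact_force: [1.4, -1.0, -0.2]
gripper_width: 0.997
```

>>> jog_arm([
  {"x": -0.12,"y": -0.18,"z": 0,"wx": 0,"wy": 0,"wz": 0},
  {"x": -0.24,"y": -0.36,"z": 0,"wx": 0,"wy": 0,"wz": 0},
  {"x": -0.36,"y": -0.54,"z": 0,"wx": 0,"wy": 0,"wz": 0},
  {"x": -0.48,"y": -0.72,"z": 0,"wx": 0,"wy": 0,"wz": 0},
  {"x": -0.6,"y": -0.9,"z": 0,"wx": 0,"wy": 0,"wz": 0},
  {"x": -0.6,"y": -0.9,"z": 0,"wx": 0,"wy": 0,"wz": 0},
])

```text
t: 2.48
eef_pos: [0.5886, 0.0322, 0.2361]
tool_rot: [0.005, 0.235, 0.972, -0.004]
contact_force: [0.3, -0.6, 0.5]
gripper_width: 0.999
```

>>> jog_arm([
  {"x": -0.09,"y": -0.19,"z": 0,"wx": 0,"wy": 0,"wz": 0},
  {"x": -0.18,"y": -0.38,"z": 0,"wx": 0,"wy": 0,"wz": 0},
  {"x": -0.27,"y": -0.57,"z": 0,"wx": 0,"wy": 0,"wz": 0},
  {"x": -0.36,"y": -0.76,"z": 0,"wx": 0,"wy": 0,"wz": 0},
  {"x": -0.45,"y": -0.95,"z": 0,"wx": 0,"wy": 0,"wz": 0},
  {"x": -0.45,"y": -0.95,"z": 0,"wx": 0,"wy": 0,"wz": 0},
])

```text
t: 2.98
eef_pos: [0.5803, -0.1867, 0.2391]
tool_rot: [0.006, 0.239, 0.971, -0.007]
contact_force: [-1.1, -1.0, 0.5]
gripper_width: 1.0
```

```bash
python3 -c "
from h import *
print(cur()[2]['q'])
rel(*[goal(p,-.58) for p in ([.543,-.363,.17],[.543,-.363,.048])])"
```

```text
[-0.0407  0.3632  0.3147  1.7379 -0.1122  1.0471  1.3969]
t 2.9833 p [ 0.5803 -0.1867  0.2391] F [-1.137  -1.0057  0.5005] w 0.9999133494877638
xyz [-0.24  -0.863  0.358] w [-0.003  0.005  0.031]
xyz [-0.23  -0.857  0.968] w [-0.003  0.005  0.031]
```

>>> jog_arm([
  {"x": -0.05,"y": -0.17,"z": 0.05,"wx": 0,"wy": 0,"wz": 0.006},
  {"x": -0.1,"y": -0.34,"z": 0.1,"wx": 0,"wy": 0,"wz": 0.012},
  {"x": -0.15,"y": -0.51,"z": 0.15,"wx": 0,"wy": 0,"wz": 0.018},
  {"x": -0.2,"y": -0.69,"z": 0.22,"wx": 0,"wy": 0,"wz": 0.024},
  {"x": -0.24,"y": -0.863,"z": 0.3,"wx": -0.003,"wy": 0.005,"wz": 0.031},
  {"x": -0.24,"y": -0.863,"z": 0.45,"wx": -0.003,"wy": 0.005,"wz": 0.031},
  {"x": -0.24,"y": -0.862,"z": 0.55,"wx": -0.003,"wy": 0.005,"wz": 0.031},
  {"x": -0.24,"y": -0.862,"z": 0.55,"wx": -0.003,"wy": 0.005,"wz": 0.031},
  {"x": -0.24,"y": -0.862,"z": 0.55,"wx": -0.003,"wy": 0.005,"wz": 0.031},
])

```text
t: 3.73
eef_pos: [0.5435, -0.3622, 0.1308]
tool_rot: [-0.001, 0.286, 0.958, 0.001]
contact_force: [0.1, 0.1, -0.3]
gripper_width: 0.997
```

```bash
python3 -c "
from h import *
rel(goal([.543,-.363,.048],-.58))
p=cur()[0]
out=[]
for c,(u,v) in (('scene',(208,290)),('top',(350,180))):
    im=cams.read_camera(c)[:,:,::-1].copy()
    cv2.imwrite(f'pics/{c}2.png',im)
    cr=cv2.resize(im[v-40:v+40,u-50:u+50],(700,560),interpolation=cv2.INTER_CUBIC)
    for P,col in ((p,(0,0,255)),([.543,-.363,.061],(255,0,0)),([.543,-.363,.082],(255,0,255))):
        q=(proj(c,[P])[0]+.5-[u-50,v-40])*7; cv2.drawMarker(cr,tuple(int(a) for a in q),col,0,16,1)
    out.append(cv2.resize(cr,(400,320)))
cv2.imwrite('pics/g2.png',np.hstack(out))
"
```

```text
t 3.7333 p [ 0.5435 -0.3622  0.1308] F [ 0.0794  0.1207 -0.3349] w 0.9972124210878535
xyz [-0.001 -0.005  0.414] w [ 0.    -0.001 -0.   ]
```

View pics/g2.png

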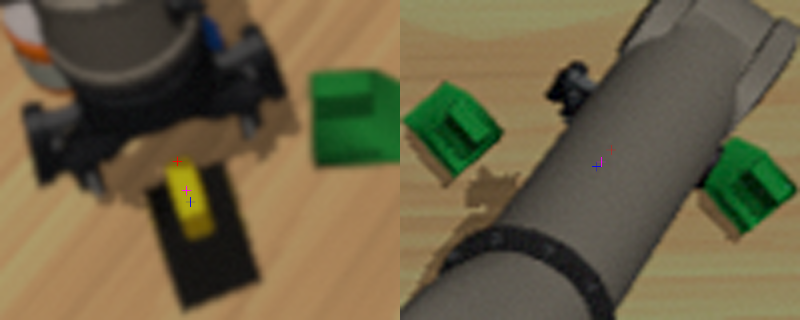

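Crop check: the fin is centred at (190,200) in the scene view, my predicted grip point falls at (189,202), and the open fingers straddle it. Descending and gripping.

>>> jog_arm([
  {"x": 0,"y": -0.005,"z": 0.15,"wx": 0,"wy": 0,"wz": 0},
  {"x": 0,"y": -0.005,"z": 0.3,"wx": 0,"wy": 0,"wz": 0},
  {"x": 0,"y": -0.005,"z": 0.4,"wx": 0,"wy": 0,"wz": 0},
  {"x": 0,"y": -0.005,"z": 0.41,"wx": 0,"wy": 0,"wz": 0},
  {"x": 0,"y": -0.005,"z": 0.41,"wx": 0,"wy": 0,"wz": 0},
])

```text
t: 4.25
eef_pos: [0.5451, -0.3635, 0.0517]
tool_rot: [0.001, 0.285, 0.958, 0.0]
contact_force: [0.4, -0.3, 0.6]
gripper_width: 1.001
```

>>> jog_arm([
  {"x": 0,"y": 0,"z": 0,"wx": 0,"wy": 0,"wz": 0},
  {"x": 0,"y": 0,"z": 0,"wx": 0,"wy": 0,"wz": 0},
  {"x": 0,"y": 0,"z": 0,"wx": 0,"wy": 0,"wz": 0},
  {"x": 0,"y": 0,"z": 0,"wx": 0,"wy": 0,"wz": 0},
  {"x": 0,"y": 0,"z": 0,"wx": 0,"wy": 0,"wz": 0},
  {"x": 0,"y": 0,"z": 0,"wx": 0,"wy": 0,"wz": 0},
  {"x": 0,"y": 0,"z": 0,"wx": 0,"wy": 0,"wz": 0},
  {"x": 0,"y": 0,"z": 0,"wx": 0,"wy": 0,"wz": 0},
  {"x": 0,"y": 0,"z": 0,"wx": 0,"wy": 0,"wz": 0},
  {"x": 0,"y": 0,"z": 0,"wx": 0,"wy": 0,"wz": 0},
], hand=-1, grip_force=100)

```text
t: 5.08
eef_pos: [0.5457, -0.3636, 0.0526]
tool_rot: [0.002, 0.285, 0.958, 0.0]
contact_force: [-0.4, 2.1, 5.7]
gripper_width: 0.193
```

>>> jog_arm([
  {"x": 0,"y": 0,"z": -0.1,"wx": 0,"wy": 0,"wz": 0},
  {"x": 0,"y": 0,"z": -0.25,"wx": 0,"wy": 0,"wz": 0},
  {"x": 0,"y": 0,"z": -0.4,"wx": 0,"wy": 0,"wz": 0},
  {"x": 0,"y": 0,"z": -0.6,"wx": 0,"wy": 0,"wz": 0},
  {"x": 0,"y": 0,"z": -0.75,"wx": 0,"wy": 0,"wz": 0},
  {"x": 0,"y": 0,"z": -0.75,"wx": 0,"wy": 0,"wz": 0},
  {"x": 0,"y": 0,"z": -0.75,"wx": 0,"wy": 0,"wz": 0},
])

```text
t: 5.67
eef_pos: [0.5457, -0.364, 0.2039]
tool_rot: [0.003, 0.285, 0.958, -0.0]
contact_force: [-0.3, 0.2, -4.9]
gripper_width: 0.193
```

```bash
python3 -c "
from h import *
# chock origin s, y -> TCP goal (grip above origin -13mm, TCP height .0485 above underside)
def tcp(s,y,h): return place(RACK,[board(s-.013,y,h)])[0]
print(tcp(-.07,-.015,.0485))
g=goal(tcp(-.07,-.015,.12),RACK[2],T)
rel(g,goal([.58,-.2,.2],RACK[2],0))
im=cams.read_camera('scene')[:,:,::-1]
cv2.imwrite('pics/l3.png',cv2.resize(im[180:360,90:330],(720,540),interpolation=cv2.INTER_CUBIC))
"
```

```text
[0.5144 0.0945 0.073 ]
t 5.6667 p [ 0.5457 -0.364   0.2039] F [-0.3426  0.2457 -4.8903] w 0.19261070583537726
xyz [1.422 1.807 0.294] w [-0.012 -0.036 -0.197]
xyz [0.305 0.78  0.019] w [-0.     0.002 -0.197]
```

View pics/l3.png

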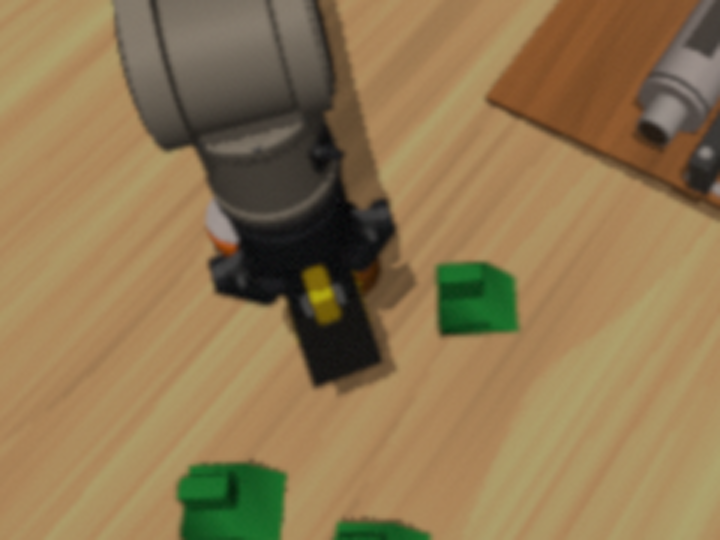

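Chock is held by its yellow fin and lifted level (crop: fin at (320,295), rubber block below it). Next I carry it to the rack.

>>> jog_arm([
  {"x": 0.12,"y": 0.15,"z": 0,"wx": 0,"wy": 0,"wz": -0.03},
  {"x": 0.24,"y": 0.3,"z": 0,"wx": 0,"wy": 0,"wz": -0.06},
  {"x": 0.36,"y": 0.45,"z": 0,"wx": 0,"wy": 0,"wz": -0.09},
  {"x": 0.48,"y": 0.6,"z": 0,"wx": 0,"wy": 0,"wz": -0.12},
  {"x": 0.6,"y": 0.75,"z": 0,"wx": 0,"wy": 0,"wz": -0.15},
  {"x": 0.71,"y": 0.9,"z": 0,"wx": 0,"wy": 0,"wz": -0.18},
  {"x": 0.71,"y": 0.9,"z": 0,"wx": 0,"wy": 0,"wz": -0.197},
  {"x": 0.71,"y": 0.9,"z": 0,"wx": 0,"wy": 0,"wz": -0.197},
])

```text
t: 6.38
eef_pos: [0.5225, -0.131, 0.1993]
tool_rot: [-0.001, -0.024, 1.0, 0.001]
contact_force: [0.1, -0.1, -3.7]
gripper_width: 0.193
```

```bash
cat >> h.py <<'E'
GX,GH=.009,.0526
def tcp(s,y,h): return place(RACK,[board(s-GX,y,h+GH)])[0]   # s: chock origin along slope, h: underside height
E
python3 -c "
from h import *
rel(goal(tcp(-.065,-.015,.05),RACK[2],T))
"
```

```text
t 6.3833 p [ 0.5225 -0.131   0.1993] F [ 0.0986 -0.1447 -3.7196] w 0.19265438649969993
xyz [-0.026  1.127  0.36 ] w [ 0.001 -0.04   0.002]
```

>>> jog_arm([
  {"x": 0,"y": 0.17,"z": 0,"wx": 0,"wy": 0,"wz": 0},
  {"x": 0,"y": 0.34,"z": 0,"wx": 0,"wy": 0,"wz": 0},
  {"x": 0,"y": 0.51,"z": 0,"wx": 0,"wy": -0.01,"wz": 0},
  {"x": 0,"y": 0.68,"z": 0,"wx": 0,"wy": -0.02,"wz": 0},
  {"x": 0,"y": 0.84,"z": 0,"wx": 0,"wy": -0.03,"wz": 0},
  {"x": -0.02,"y": 0.98,"z": 0.05,"wx": 0.001,"wy": -0.04,"wz": 0.002},
  {"x": -0.02,"y": 0.98,"z": 0.1,"wx": 0.001,"wy": -0.04,"wz": 0.002},
  {"x": -0.02,"y": 0.98,"z": 0.1,"wx": 0.001,"wy": -0.04,"wz": 0.002},
])

```text
t: 7.05
eef_pos: [0.5144, 0.0653, 0.1763]
tool_rot: [0.058, -0.021, 0.998, 0.0]
contact_force: [-0.5, -0.7, -3.7]
gripper_width: 0.197
```

```bash
python3 -c "
from h import *
rel(*[goal(tcp(-.065,-.015,h),RACK[2],T) for h in(.05,.01,0)])
print(proj('scene',[cur()[0]]))
"
```

```text
t 7.05 p [0.5144 0.0653 0.1763] F [-0.4935 -0.6666 -3.6921] w 0.1972475727811112
xyz [0.01  0.146 0.243] w [-0.001 -0.002  0.001]
xyz [0.009 0.146 0.443] w [-0.001 -0.002  0.001]
xyz [0.009 0.147 0.493] w [-0.001 -0.002  0.001]
[[287.4203 163.9835]]
```

>>> jog_arm([
  {"x": 0.01,"y": 0.13,"z": 0.1,"wx": -0.001,"wy": -0.002,"wz": 0.001},
  {"x": 0.01,"y": 0.146,"z": 0.2,"wx": -0.001,"wy": -0.002,"wz": 0.001},
  {"x": 0.01,"y": 0.146,"z": 0.3,"wx": -0.001,"wy": -0.002,"wz": 0.001},
  {"x": 0.01,"y": 0.146,"z": 0.38,"wx": -0.001,"wy": -0.002,"wz": 0.001},
  {"x": 0.01,"y": 0.146,"z": 0.42,"wx": -0.001,"wy": -0.002,"wz": 0.001},
  {"x": 0.01,"y": 0.146,"z": 0.42,"wx": -0.001,"wy": -0.002,"wz": 0.001},
  {"x": 0.01,"y": 0.146,"z": 0.42,"wx": -0.001,"wy": -0.002,"wz": 0.001},
])

```text
t: 7.63
eef_pos: [0.5209, 0.0931, 0.0923]
tool_rot: [0.061, -0.019, 0.998, 0.001]
contact_force: [0.3, -1.2, -3.5]
gripper_width: 0.192
```

```bash
python3 -c "
from h import *
rel(*[goal(tcp(-.065,-.015,h),RACK[2],T) for h in(.01,0)])
im=cams.read_camera('scene')[:,:,::-1]
cv2.imwrite('pics/l4.png',cv2.resize(im[110:260,230:390],(640,600),interpolation=cv2.INTER_CUBIC))
"
```

```text
t 7.6333 p [0.5209 0.0931 0.0923] F [ 0.2761 -1.2328 -3.4537] w 0.19249856868923343
xyz [-0.001  0.008  0.021] w [ 0.    -0.    -0.001]
xyz [-0.001  0.008  0.071] w [ 0.    -0.    -0.001]
```

View pics/l4.png

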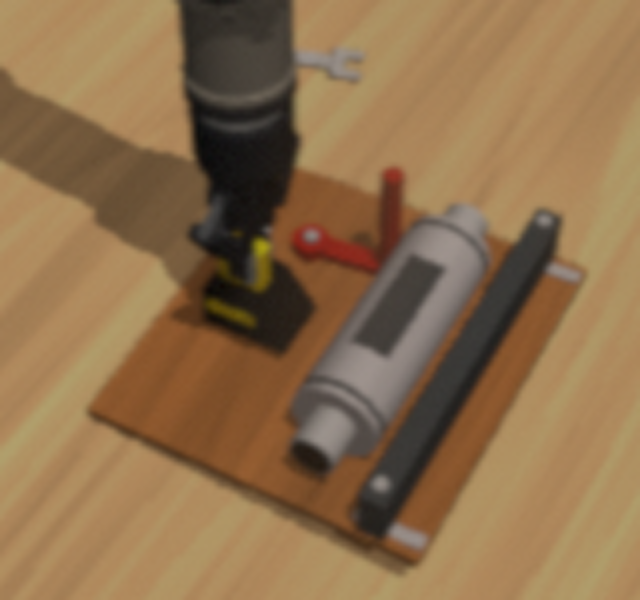

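The chock hovers about 14 mm above the board with its sloping face towards the resonator and well clear of the latch (post at (392,180) in the crop). I'll lower it until the force shows contact.

>>> jog_arm([
  {"x": 0,"y": 0.008,"z": 0.02,"wx": 0,"wy": 0,"wz": 0},
  {"x": 0,"y": 0.008,"z": 0.04,"wx": 0,"wy": 0,"wz": 0},
  {"x": 0,"y": 0.008,"z": 0.05,"wx": 0,"wy": 0,"wz": 0},
  {"x": 0,"y": 0.008,"z": 0.05,"wx": 0,"wy": 0,"wz": 0},
  {"x": 0,"y": 0.008,"z": 0.05,"wx": 0,"wy": 0,"wz": 0},
])

```text
t: 8.1
eef_pos: [0.5225, 0.0953, 0.0831]
tool_rot: [0.061, -0.019, 0.998, 0.002]
contact_force: [-0.1, -0.6, -4.0]
gripper_width: 0.188
```

>>> jog_arm([
  {"x": 0,"y": 0,"z": 0.01,"wx": 0,"wy": 0,"wz": 0},
  {"x": 0,"y": 0,"z": 0.02,"wx": 0,"wy": 0,"wz": 0},
  {"x": 0,"y": 0,"z": 0.02,"wx": 0,"wy": 0,"wz": 0},
  {"x": 0,"y": 0,"z": 0.02,"wx": 0,"wy": 0,"wz": 0},
])

```text
t: 8.43
eef_pos: [0.5229, 0.0953, 0.079]
tool_rot: [0.061, -0.019, 0.998, 0.002]
contact_force: [-0.0, 0.4, -3.5]
gripper_width: 0.193
```

>>> jog_arm([
  {"x": 0,"y": 0,"z": 0.008,"wx": 0,"wy": 0,"wz": 0},
  {"x": 0,"y": 0,"z": 0.008,"wx": 0,"wy": 0,"wz": 0},
  {"x": 0,"y": 0,"z": 0.008,"wx": 0,"wy": 0,"wz": 0},
])

```text
t: 8.68
eef_pos: [0.5232, 0.0955, 0.0782]
tool_rot: [0.061, -0.019, 0.998, 0.002]
contact_force: [-3.4, -0.7, 6.7]
gripper_width: 0.192
```

>>> jog_arm([
  {"x": 0,"y": 0,"z": 0.008,"wx": 0,"wy": 0,"wz": 0},
  {"x": 0,"y": 0,"z": 0.008,"wx": 0,"wy": 0,"wz": 0},
  {"x": 0,"y": 0,"z": 0.008,"wx": 0,"wy": 0,"wz": 0},
])

```text
t: 8.93
eef_pos: [0.5231, 0.0955, 0.0781]
tool_rot: [0.061, -0.019, 0.998, 0.002]
contact_force: [-8.9, -1.2, 18.4]
gripper_width: 0.192
```

Contact found at z = 0.078 m, with a stiffness of about 14 N/mm. Each call restarts from the measured pose, so the offset sets the force. I relax the down-force and slide uphill.

>>> jog_arm([
  {"x": 0,"y": 0,"z": 0,"wx": 0,"wy": 0,"wz": 0},
  {"x": 0,"y": 0,"z": 0,"wx": 0,"wy": 0,"wz": 0},
])

```text
t: 9.1
eef_pos: [0.5234, 0.0956, 0.0786]
tool_rot: [0.062, -0.019, 0.998, 0.002]
contact_force: [0.9, 1.0, -4.0]
gripper_width: 0.192
```

>>> jog_arm([
  {"x": -0.03,"y": 0,"z": 0,"wx": 0,"wy": 0,"wz": 0},
  {"x": -0.06,"y": 0,"z": 0,"wx": 0,"wy": 0,"wz": 0},
  {"x": -0.09,"y": 0,"z": 0,"wx": 0,"wy": 0,"wz": 0},
  {"x": -0.1,"y": 0,"z": 0,"wx": 0,"wy": 0,"wz": 0},
  {"x": -0.1,"y": 0,"z": 0,"wx": 0,"wy": 0,"wz": 0},
])

```text
t: 9.52
eef_pos: [0.542, 0.0967, 0.0813]
tool_rot: [0.061, -0.02, 0.998, 0.002]
contact_force: [2.0, -0.2, -3.2]
gripper_width: 0.193
```

```bash
python3 -c "
from h import *
rel(goal(tcp(-.02,-.015,0),RACK[2],T),goal(tcp(-.0135,-.015,0),RACK[2],T))"
```

```text
t 9.5167 p [0.542  0.0967 0.0813] F [ 2.0123 -0.2395 -3.1761] w 0.19302300025571426
xyz [-0.127 -0.006  0.004] w [ 0.001  0.    -0.   ]
xyz [-0.16  -0.005  0.004] w [ 0.001  0.    -0.   ]
```

>>> jog_arm([
  {"x": -0.03,"y": 0,"z": 0.002,"wx": 0,"wy": 0,"wz": 0},
  {"x": -0.06,"y": 0,"z": 0.003,"wx": 0,"wy": 0,"wz": 0},
  {"x": -0.09,"y": 0,"z": 0.004,"wx": 0,"wy": 0,"wz": 0},
  {"x": -0.115,"y": 0,"z": 0.004,"wx": 0,"wy": 0,"wz": 0},
  {"x": -0.115,"y": 0,"z": 0.004,"wx": 0,"wy": 0,"wz": 0},
  {"x": -0.115,"y": 0,"z": 0.004,"wx": 0,"wy": 0,"wz": 0},
])

```text
t: 10.02
eef_pos: [0.5569, 0.0973, 0.0838]
tool_rot: [0.053, -0.02, 0.998, 0.001]
contact_force: [-37.4, -0.9, 47.8]
gripper_width: 0.19
```

>>> jog_arm([
  {"x": -0.02,"y": 0,"z": 0.002,"wx": 0,"wy": 0,"wz": 0},
  {"x": -0.04,"y": 0,"z": 0.002,"wx": 0,"wy": 0,"wz": 0},
  {"x": -0.05,"y": 0,"z": 0.002,"wx": 0,"wy": 0,"wz": 0},
  {"x": -0.05,"y": 0,"z": 0.002,"wx": 0,"wy": 0,"wz": 0},
  {"x": -0.05,"y": 0,"z": 0.002,"wx": 0,"wy": 0,"wz": 0},
])

```text
t: 10.43
eef_pos: [0.5581, 0.0974, 0.0846]
tool_rot: [0.044, -0.02, 0.999, -0.0]
contact_force: [-37.8, -1.4, 45.6]
gripper_width: 0.197
```

The chock jammed nose-down on the board: tilt fell by about 2° and the force ratio 0.83 is friction plus slope, so this is not the resonator. I lift it slightly and look.

```bash
python3 -c "
from h import *
p,r,o=cur();print(o['torque'],o['q']); print(place([0,0,0],[[0,0,0]]))
ir=place(-RACK,[[0,0,0]])
d=p-np.r_[RACK[:2],0];d=R.from_euler('z',-RACK[2]).apply(d);print('rack frame tcp',d)
rel(goal(p+[0,0,.004],RACK[2],T))
im=cams.read_camera('scene')[:,:,::-1]
print([(np.round(d['location'],1),d['confidence']) for d in finder.place_of('scene','resonator')[:1]])
cv2.imwrite('pics/l5.png',cv2.resize(im[110:260,230:390],(640,600),interpolation=cv2.INTER_CUBIC))
"
```

```text
[-0.3098  7.6827 -0.0247] [-0.3324  0.4481  0.0445  2.0083  0.0077  0.6013  1.3122]
[[0. 0. 0.]]
rack frame tcp [-0.0445 -0.0138  0.0846]
t 10.4333 p [0.5581 0.0974 0.0846] F [-37.8301  -1.3774  45.6455] w 0.1965089300684313
xyz [-0.002 -0.    -0.02 ] w [-0.001 -0.011  0.   ]
[(array([327.9, 191.7]), 0.9)]
```

View pics/l5.png

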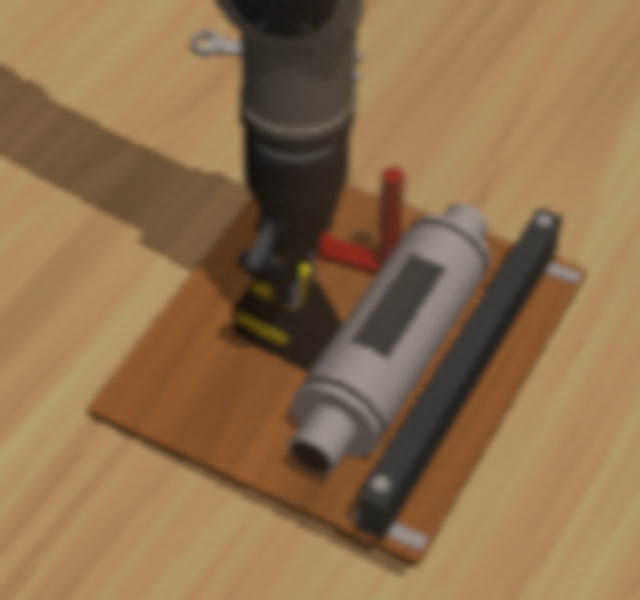

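The resonator is still on the post and the toe is just short of it. Unloading by lifting 3–4 mm and restoring the tilt.

>>> jog_arm([
  {"x": 0,"y": 0,"z": -0.01,"wx": 0,"wy": -0.005,"wz": 0},
  {"x": 0,"y": 0,"z": -0.02,"wx": -0.001,"wy": -0.011,"wz": 0},
  {"x": 0,"y": 0,"z": -0.02,"wx": -0.001,"wy": -0.011,"wz": 0},
  {"x": 0,"y": 0,"z": -0.02,"wx": -0.001,"wy": -0.011,"wz": 0},
])

```text
t: 10.87
eef_pos: [0.5587, 0.0972, 0.0884]
tool_rot: [0.062, -0.02, 0.998, 0.002]
contact_force: [1.3, -0.2, -2.7]
gripper_width: 0.194
```

```bash
python3 -c "
from h import *
p,r,o=cur();print(o['torque'])
d=R.from_euler('z',-RACK[2]).apply(p-np.r_[RACK[:2],0]);print('rack frame tcp',d)
rel(goal(p,RACK[2],T))
"
```

```text
[-0.0409  0.2144 -0.0611]
rack frame tcp [-0.0439 -0.014   0.0884]
t 10.8667 p [0.5587 0.0972 0.0884] F [ 1.3388 -0.2134 -2.698 ] w 0.1938779089324868
xyz [0. 0. 0.] w [0. 0. 0.]
```

>>> jog_arm([
  {"x": 0,"y": 0,"z": 0.01,"wx": 0,"wy": 0,"wz": 0},
  {"x": 0,"y": 0,"z": 0.015,"wx": 0,"wy": 0,"wz": 0},
  {"x": 0,"y": 0,"z": 0.015,"wx": 0,"wy": 0,"wz": 0},
])

```text
t: 11.12
eef_pos: [0.5593, 0.0971, 0.0848]
tool_rot: [0.061, -0.02, 0.998, 0.002]
contact_force: [0.2, -0.6, -3.9]
gripper_width: 0.193
```

>>> jog_arm([
  {"x": 0,"y": 0,"z": 0.007,"wx": 0,"wy": 0,"wz": 0},
  {"x": 0,"y": 0,"z": 0.007,"wx": 0,"wy": 0,"wz": 0},
  {"x": 0,"y": 0,"z": 0.007,"wx": 0,"wy": 0,"wz": 0},
])

```text
t: 11.37
eef_pos: [0.5596, 0.0971, 0.0837]
tool_rot: [0.061, -0.02, 0.998, 0.002]
contact_force: [-3.0, 0.0, 2.7]
gripper_width: 0.198
```

```bash
python3 -c "
from h import *
o=cur()[2];print(o['contact_force'],o['torque'],o['eef_pos'])"
```

```text
[-2.9639  0.0337  2.6999] [-0.0602  0.4679  0.0067] [0.5596 0.0971 0.0837]
```

```bash
python3 -c "
from h import *
fs=np.arange(.075,.145,.004);ys=np.linspace(-.1,.1,21)
for c in('top','scene'):
    g=cv2.cvtColor(cv2.imread(f'pics/{c}0.png'),cv2.COLOR_BGR2GRAY).astype(np.float32)
    v=[]
    for f in fs:
        q=proj(c,place(RACK,[board(f,y,.05) for y in ys])).astype(np.float32)
        v.append(np.median(cv2.remap(g,q[:,:1],q[:,1:],cv2.INTER_LINEAR)))
    print(c,[(round(f*1000),int(a)) for f,a in zip(fs,v)])
"
```

```text
top [(75, 99), (79, 63), (83, 43), (87, 14), (91, 30), (95, 55), (99, 54), (103, 55), (107, 53), (111, 61), (115, 83), (119, 91), (123, 88), (127, 88), (131, 107), (135, 127), (139, 128), (143, 129)]
scene [(75, 112), (79, 99), (83, 88), (87, 81), (91, 64), (95, 54), (99, 54), (103, 54), (107, 53), (111, 47), (115, 35), (119, 38), (123, 65), (127, 89), (131, 91), (135, 92), (139, 94), (143, 93)]
```

Backstop face is at about 92 mm in both views, so the resonator must roll about 13 mm. I raise the chock about 1.5 mm and advance.

>>> jog_arm([
  {"x": 0,"y": 0,"z": -0.008,"wx": 0,"wy": 0,"wz": 0},
  {"x": -0.02,"y": 0,"z": -0.008,"wx": 0,"wy": 0,"wz": 0},
  {"x": -0.04,"y": 0,"z": -0.008,"wx": 0,"wy": 0,"wz": 0},
  {"x": -0.06,"y": 0,"z": -0.008,"wx": 0,"wy": 0,"wz": 0},
  {"x": -0.06,"y": 0,"z": -0.008,"wx": 0,"wy": 0,"wz": 0},
])

```text
t: 11.78
eef_pos: [0.5728, 0.0977, 0.087]
tool_rot: [0.062, -0.02, 0.998, 0.002]
contact_force: [0.3, 0.0, -2.9]
gripper_width: 0.198
```

```bash
python3 -c "
from h import *
p,r,o=cur();print(o['torque'])
d=R.from_euler('z',-RACK[2]).apply(p-np.r_[RACK[:2],0]);print('tcp s',(d[0]+.0064)/.9925,'h', (d[2]-.035)*np.cos(T)-d[0]*np.sin(T))
rel(goal(p,RACK[2],T))
"
```

```text
[-0.022   0.1522  0.007 ]
tcp s -0.023617647994831455 h 0.055203424552831566
t 11.7833 p [0.5728 0.0977 0.087 ] F [ 0.3297  0.0382 -2.9167] w 0.1976963959834498
xyz [0. 0. 0.] w [ 0.     0.001 -0.   ]
```

>>> jog_arm([
  {"x": -0.01,"y": 0,"z": 0,"wx": 0,"wy": 0,"wz": 0},
  {"x": -0.02,"y": 0,"z": 0,"wx": 0,"wy": 0,"wz": 0},
  {"x": -0.02,"y": 0,"z": 0,"wx": 0,"wy": 0,"wz": 0},
])

```text
t: 12.03
eef_pos: [0.5773, 0.0979, 0.0875]
tool_rot: [0.062, -0.02, 0.998, 0.002]
contact_force: [0.2, -0.0, -3.5]
gripper_width: 0.192
```

>>> jog_arm([
  {"x": -0.006,"y": 0,"z": 0,"wx": 0,"wy": 0,"wz": 0},
  {"x": -0.01,"y": 0,"z": 0,"wx": 0,"wy": 0,"wz": 0},
  {"x": -0.01,"y": 0,"z": 0,"wx": 0,"wy": 0,"wz": 0},
])

```text
t: 12.28
eef_pos: [0.5794, 0.098, 0.0878]
tool_rot: [0.063, -0.02, 0.998, 0.002]
contact_force: [-0.2, -0.7, -2.9]
gripper_width: 0.195
```

>>> jog_arm([
  {"x": -0.007,"y": 0,"z": 0,"wx": 0,"wy": 0,"wz": 0},
  {"x": -0.007,"y": 0,"z": 0,"wx": 0,"wy": 0,"wz": 0},
  {"x": -0.007,"y": 0,"z": 0,"wx": 0,"wy": 0,"wz": 0},
])

```text
t: 12.53
eef_pos: [0.5809, 0.0981, 0.088]
tool_rot: [0.063, -0.02, 0.998, 0.002]
contact_force: [-0.5, -0.1, -2.9]
gripper_width: 0.191
```

>>> jog_arm([
  {"x": -0.007,"y": 0,"z": 0,"wx": 0,"wy": 0,"wz": 0},
  {"x": -0.007,"y": 0,"z": 0,"wx": 0,"wy": 0,"wz": 0},
  {"x": -0.007,"y": 0,"z": 0,"wx": 0,"wy": 0,"wz": 0},
])

```text
t: 12.78
eef_pos: [0.5823, 0.0981, 0.0881]
tool_rot: [0.063, -0.02, 0.998, 0.002]
contact_force: [0.7, -0.7, -2.6]
gripper_width: 0.194
```

>>> jog_arm([
  {"x": -0.007,"y": 0,"z": 0,"wx": 0,"wy": 0,"wz": 0},
  {"x": -0.007,"y": 0,"z": 0,"wx": 0,"wy": 0,"wz": 0},
  {"x": -0.007,"y": 0,"z": 0,"wx": 0,"wy": 0,"wz": 0},
])

```text
t: 13.03
eef_pos: [0.5832, 0.0981, 0.0881]
tool_rot: [0.062, -0.02, 0.998, 0.002]
contact_force: [-1.4, 0.1, -4.3]
gripper_width: 0.193
```

>>> jog_arm([
  {"x": -0.007,"y": 0,"z": 0,"wx": 0,"wy": 0,"wz": 0},
  {"x": -0.007,"y": 0,"z": 0,"wx": 0,"wy": 0,"wz": 0},
  {"x": -0.007,"y": 0,"z": 0,"wx": 0,"wy": 0,"wz": 0},
])

```text
t: 13.28
eef_pos: [0.5845, 0.0981, 0.0881]
tool_rot: [0.062, -0.02, 0.998, 0.002]
contact_force: [-1.8, 0.4, -3.9]
gripper_width: 0.193
```

>>> jog_arm([
  {"x": -0.007,"y": 0,"z": 0,"wx": 0,"wy": 0,"wz": 0},
  {"x": -0.007,"y": 0,"z": 0,"wx": 0,"wy": 0,"wz": 0},
  {"x": -0.007,"y": 0,"z": 0,"wx": 0,"wy": 0,"wz": 0},
])

```text
t: 13.53
eef_pos: [0.5861, 0.0982, 0.0884]
tool_rot: [0.062, -0.02, 0.998, 0.002]
contact_force: [-2.2, -0.2, -3.4]
gripper_width: 0.192
```

```bash
python3 -c "
from h import *
o=cur()[2];print(o['contact_force'],o['torque'],o['eef_pos'])
im=cams.read_camera('scene')[:,:,::-1]
print([(np.round(d['location'],1),d['confidence']) for d in finder.place_of('scene','resonator')[:1]])
print(proj('scene',place(RACK,[[x,0,.0725+.123*(x-.01)] for x in(.038,.048,.058)])))
cv2.imwrite('pics/l6.png',cv2.resize(im[110:260,230:390],(640,600),interpolation=cv2.INTER_CUBIC))
"
```

```text
[-2.2274 -0.2366 -3.3879] [-0.0502  0.5338  0.0186] [0.5861 0.0982 0.0884]
[(array([329.4, 197.1]), 0.85)]
[[328.0493 192.746 ]
 [331.0015 193.9198]
 [333.9768 195.1027]]
```

View pics/l6.png

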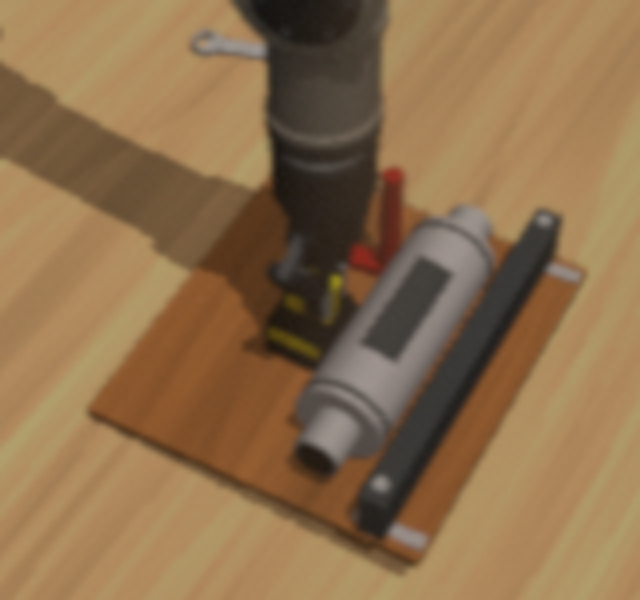

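The resonator has left the post and rolled about 3 mm uphill, with 2 N resistance. Continuing in self-limiting 1.4 mm steps.

>>> jog_arm([
  {"x": -0.007,"y": 0,"z": 0,"wx": 0,"wy": 0,"wz": 0},
  {"x": -0.012,"y": 0,"z": 0,"wx": 0,"wy": 0,"wz": 0},
  {"x": -0.012,"y": 0,"z": 0,"wx": 0,"wy": 0,"wz": 0},
])

```text
t: 13.88
eef_pos: [0.589, 0.0983, 0.0888]
tool_rot: [0.062, -0.02, 0.998, 0.002]
contact_force: [-1.1, 0.2, -3.3]
gripper_width: 0.191
```

>>> jog_arm([
  {"x": -0.007,"y": 0,"z": 0,"wx": 0,"wy": 0,"wz": 0},
  {"x": -0.01,"y": 0,"z": 0,"wx": 0,"wy": 0,"wz": 0},
  {"x": -0.01,"y": 0,"z": 0,"wx": 0,"wy": 0,"wz": 0},
])

```text
t: 14.13
eef_pos: [0.5914, 0.0984, 0.0892]
tool_rot: [0.063, -0.02, 0.998, 0.002]
contact_force: [-1.2, 0.6, -4.1]
gripper_width: 0.188
```

>>> jog_arm([
  {"x": -0.007,"y": 0,"z": 0,"wx": 0,"wy": 0,"wz": 0},
  {"x": -0.007,"y": 0,"z": 0,"wx": 0,"wy": 0,"wz": 0},
  {"x": -0.007,"y": 0,"z": 0,"wx": 0,"wy": 0,"wz": 0},
])

```text
t: 14.38
eef_pos: [0.5932, 0.0985, 0.0895]
tool_rot: [0.063, -0.02, 0.998, 0.002]
contact_force: [-0.7, 0.3, -3.6]
gripper_width: 0.196
```

>>> jog_arm([
  {"x": -0.007,"y": 0,"z": 0,"wx": 0,"wy": 0,"wz": 0},
  {"x": -0.007,"y": 0,"z": 0,"wx": 0,"wy": 0,"wz": 0},
  {"x": -0.007,"y": 0,"z": 0,"wx": 0,"wy": 0,"wz": 0},
])

```text
t: 14.63
eef_pos: [0.5943, 0.0985, 0.0895]
tool_rot: [0.063, -0.02, 0.998, 0.002]
contact_force: [-2.6, -0.7, -4.3]
gripper_width: 0.189
```

>>> jog_arm([
  {"x": -0.007,"y": 0,"z": 0,"wx": 0,"wy": 0,"wz": 0},
  {"x": -0.007,"y": 0,"z": 0,"wx": 0,"wy": 0,"wz": 0},
  {"x": -0.007,"y": 0,"z": 0,"wx": 0,"wy": 0,"wz": 0},
])

```text
t: 14.88
eef_pos: [0.5948, 0.0985, 0.0893]
tool_rot: [0.062, -0.02, 0.998, 0.002]
contact_force: [-5.3, -0.1, -4.5]
gripper_width: 0.196
```

Force is rising at the expected backstop position (11.8 mm after contact). Now I set the chock down flat on the board and release it, then lean on its back with a closed fingertip low down.

>>> jog_arm([
  {"x": 0,"y": 0,"z": 0.005,"wx": 0,"wy": 0,"wz": 0},
  {"x": 0,"y": 0,"z": 0.007,"wx": 0,"wy": 0,"wz": 0},
  {"x": 0,"y": 0,"z": 0.007,"wx": 0,"wy": 0,"wz": 0},
])

```text
t: 15.13
eef_pos: [0.5953, 0.0986, 0.0882]
tool_rot: [0.062, -0.02, 0.998, 0.002]
contact_force: [-4.4, 0.3, -0.9]
gripper_width: 0.196
```

```bash
python3 -c "
from h import *
p,r,o=cur()
rel(goal(p,RACK[2],T));print(o['torque'],p)"
```

```text
t 15.1333 p [0.5953 0.0986 0.0882] F [-4.374   0.2642 -0.9216] w 0.195865697185685
xyz [0. 0. 0.] w [ 0.     0.001 -0.   ]
[-0.0616  1.1073 -0.0612] [0.5953 0.0986 0.0882]
```

>>> jog_arm([
  {"x": 0,"y": 0,"z": 0.005,"wx": 0,"wy": 0,"wz": 0},
  {"x": 0,"y": 0,"z": 0.005,"wx": 0,"wy": 0,"wz": 0},
  {"x": 0,"y": 0,"z": 0.005,"wx": 0,"wy": 0,"wz": 0},
])

```text
t: 15.38
eef_pos: [0.5954, 0.0986, 0.0881]
tool_rot: [0.062, -0.02, 0.998, 0.002]
contact_force: [-7.0, -1.3, 6.9]
gripper_width: 0.194
```

>>> jog_arm([
  {"x": 0,"y": 0,"z": 0,"wx": 0,"wy": 0,"wz": 0},
  {"x": 0,"y": 0,"z": 0,"wx": 0,"wy": 0,"wz": 0},
  {"x": 0,"y": 0,"z": 0,"wx": 0,"wy": 0,"wz": 0},
  {"x": 0,"y": 0,"z": 0,"wx": 0,"wy": 0,"wz": 0},
  {"x": 0,"y": 0,"z": 0,"wx": 0,"wy": 0,"wz": 0},
], hand=-0.1)

```text
t: 15.8
eef_pos: [0.5961, 0.0987, 0.0884]
tool_rot: [0.063, -0.02, 0.998, 0.002]
contact_force: [0.1, -0.6, 0.1]
gripper_width: 0.449
```

>>> jog_arm([
  {"x": 0,"y": 0,"z": -0.1,"wx": 0,"wy": 0,"wz": 0},
  {"x": 0,"y": 0,"z": -0.25,"wx": 0,"wy": 0,"wz": 0},
  {"x": 0,"y": 0,"z": -0.45,"wx": 0,"wy": 0,"wz": 0},
  {"x": 0.15,"y": 0,"z": -0.45,"wx": 0,"wy": 0,"wz": 0},
  {"x": 0.3,"y": 0,"z": -0.45,"wx": 0,"wy": 0,"wz": 0},
  {"x": 0.45,"y": 0,"z": -0.45,"wx": 0,"wy": 0,"wz": 0},
  {"x": 0.45,"y": 0,"z": -0.45,"wx": 0,"wy": 0,"wz": 0},
  {"x": 0.45,"y": 0,"z": -0.45,"wx": 0,"wy": 0,"wz": 0},
])

```text
t: 16.47
eef_pos: [0.4945, 0.0946, 0.1665]
tool_rot: [0.063, -0.02, 0.998, 0.002]
contact_force: [-0.2, -0.2, 1.0]
gripper_width: 0.446
```

```bash
python3 -c "
from h import *
p,r,o=cur()
print(o['contact_force'],p)
im=cams.read_camera('scene')[:,:,::-1]
print([(np.round(d['location'],1),d['confidence']) for d in finder.place_of('scene','resonator')[:1]])
for x in (-.0095-.0165+.001,):
  print('chock grip expected px',proj('scene',[[.5953,.0986,.0953]]))
cv2.imwrite('pics/l7.png',cv2.resize(im[110:260,230:390],(640,600),interpolation=cv2.INTER_CUBIC))
"
```

```text
[-0.1776 -0.2118  0.9545] [0.4945 0.0946 0.1665]
[(array([331.1, 193.7]), 0.59)]
chock grip expected px [[313.7624 185.7746]]
```

View pics/l7.png

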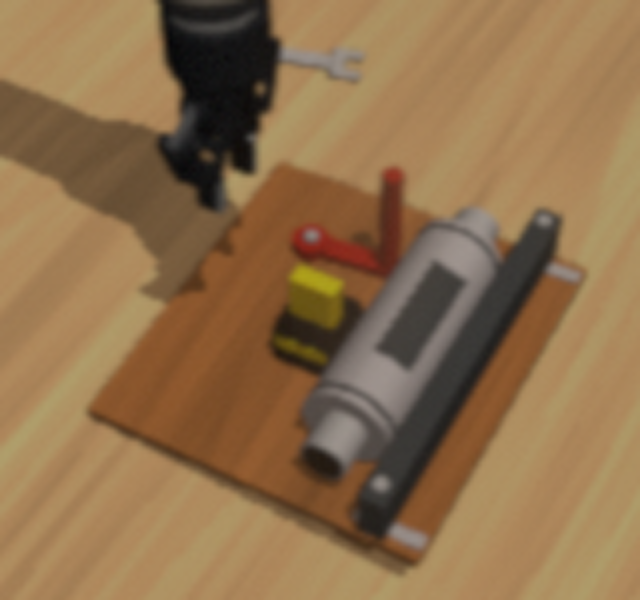

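Chock sits flat against the resonator (fin at (316,295), resonator close to the backstop) with the latch still closed. Now the fingertip push on its back face.

```bash
cat >> h.py <<'E'
def sy(p):
    d=R.from_euler('z',-RACK[2]).apply(np.asarray(p)-np.r_[RACK[:2],.035]);c,s=np.cos(T),np.sin(T)
    return np.array([d[0]*c+d[2]*s,d[1],-d[0]*s+d[2]*c])
def bt(s,y,h): return place(RACK,[board(s,y,h)])[0]
E
python3 -c "
from h import *
a=sy([.5953,.0986,.0882]);print(a, 'now',sy(cur()[0]))
rear=a[0]+GX-.0375;print('rear',rear)
rel(*[goal(bt(rear-.011-g,a[1],h),RACK[2],T) for g,h in((.025,.10),(.025,.016),(.006,.016),(0,.016))])
"
```

```text
[-0.0007 -0.0141  0.0537] now [-0.0888 -0.0139  0.1439]
rear -0.029235647864987065
t 16.5667 p [0.497  0.0949 0.167 ] F [-0.4584 -0.4095  0.0143] w 0.449069547703228
xyz [-0.117 -0.002  0.22 ] w [ 0.001  0.002 -0.   ]
xyz [-0.114 -0.002  0.64 ] w [ 0.001  0.002 -0.   ]
xyz [-0.209 -0.002  0.641] w [ 0.001  0.002 -0.   ]
xyz [-0.239 -0.002  0.641] w [ 0.001  0.002 -0.   ]
```

>>> jog_arm([
  {"x": 0,"y": 0,"z": 0,"wx": 0,"wy": 0,"wz": 0},
  {"x": -0.06,"y": 0,"z": 0.1,"wx": 0,"wy": 0,"wz": 0},
  {"x": -0.11,"y": 0,"z": 0.2,"wx": 0,"wy": 0,"wz": 0},
  {"x": -0.114,"y": 0,"z": 0.35,"wx": 0,"wy": 0,"wz": 0},
  {"x": -0.114,"y": 0,"z": 0.5,"wx": 0,"wy": 0,"wz": 0},
  {"x": -0.114,"y": 0,"z": 0.6,"wx": 0,"wy": 0.002,"wz": 0},
  {"x": -0.114,"y": 0,"z": 0.63,"wx": 0,"wy": 0.002,"wz": 0},
  {"x": -0.114,"y": 0,"z": 0.63,"wx": 0,"wy": 0.002,"wz": 0},
  {"x": -0.114,"y": 0,"z": 0.63,"wx": 0,"wy": 0.002,"wz": 0},
], hand=-1)

```text
t: 17.32
eef_pos: [0.5365, 0.0968, 0.0454]
tool_rot: [0.061, -0.02, 0.998, 0.002]
contact_force: [-0.6, -0.2, 0.2]
gripper_width: -0.001
```

```bash
python3 -c "
from h import *
print('now',sy(cur()[0]))
rel(*[goal(bt(-.0292-.011-g,-.0141,h),RACK[2],T) for g,h in((.006,.017),(0,.017))])
"
```

```text
now [-0.0644 -0.0136  0.0183]
t 17.3167 p [0.5365 0.0968 0.0454] F [-0.5955 -0.2395  0.1641] w -0.0012946490853239716
xyz [-0.091 -0.002  0.007] w [ 0.001  0.    -0.   ]
xyz [-0.121 -0.002  0.007] w [ 0.001  0.    -0.   ]
```

>>> jog_arm([
  {"x": -0.03,"y": 0,"z": 0,"wx": 0,"wy": 0,"wz": 0},
  {"x": -0.06,"y": 0,"z": 0,"wx": 0,"wy": 0,"wz": 0},
  {"x": -0.08,"y": 0,"z": 0,"wx": 0,"wy": 0,"wz": 0},
  {"x": -0.08,"y": 0,"z": 0,"wx": 0,"wy": 0,"wz": 0},
])

```text
t: 17.65
eef_pos: [0.5501, 0.0973, 0.0476]
tool_rot: [0.059, -0.02, 0.998, 0.002]
contact_force: [-9.0, 0.5, 5.0]
gripper_width: -0.0
```

>>> jog_arm([
  {"x": -0.008,"y": 0,"z": 0,"wx": 0,"wy": 0,"wz": 0},
  {"x": -0.008,"y": 0,"z": 0,"wx": 0,"wy": 0,"wz": 0},
  {"x": -0.008,"y": 0,"z": 0,"wx": 0,"wy": 0,"wz": 0},
])

```text
t: 17.9
eef_pos: [0.5501, 0.0973, 0.0478]
tool_rot: [0.057, -0.02, 0.998, 0.002]
contact_force: [-5.3, 0.6, -0.8]
gripper_width: -0.001
```

>>> jog_arm([
  {"x": -0.008,"y": 0,"z": 0,"wx": 0,"wy": 0,"wz": 0},
  {"x": -0.008,"y": 0,"z": 0,"wx": 0,"wy": 0,"wz": 0},
  {"x": -0.008,"y": 0,"z": 0,"wx": 0,"wy": 0,"wz": 0},
])

```text
t: 18.15
eef_pos: [0.5501, 0.0972, 0.0481]
tool_rot: [0.055, -0.02, 0.998, 0.002]
contact_force: [-6.0, -0.1, -1.3]
gripper_width: 0.001
```

>>> jog_arm([
  {"x": -0.007,"y": 0,"z": 0,"wx": 0,"wy": 0,"wz": 0},
  {"x": -0.007,"y": 0,"z": 0,"wx": 0,"wy": 0,"wz": 0},
  {"x": -0.007,"y": 0,"z": 0,"wx": 0,"wy": 0,"wz": 0},
])

```text
t: 18.4
eef_pos: [0.55, 0.0972, 0.0482]
tool_rot: [0.054, -0.02, 0.998, 0.001]
contact_force: [-5.5, 0.2, -0.3]
gripper_width: -0.002
```

>>> jog_arm([
  {"x": -0.007,"y": 0,"z": 0,"wx": 0,"wy": 0,"wz": 0},
  {"x": -0.007,"y": 0,"z": 0,"wx": 0,"wy": 0,"wz": 0},
  {"x": -0.007,"y": 0,"z": 0,"wx": 0,"wy": 0,"wz": 0},
])

```text
t: 18.65
eef_pos: [0.55, 0.0972, 0.0483]
tool_rot: [0.052, -0.02, 0.998, 0.001]
contact_force: [-5.7, 0.2, -1.3]
gripper_width: 0.004
```

>>> jog_arm([
  {"x": -0.008,"y": 0,"z": 0,"wx": 0,"wy": -0.003,"wz": 0},
  {"x": -0.012,"y": 0,"z": 0,"wx": 0,"wy": -0.005,"wz": 0},
  {"x": -0.015,"y": 0,"z": 0,"wx": 0,"wy": -0.005,"wz": 0},
  {"x": -0.015,"y": 0,"z": 0,"wx": 0,"wy": -0.005,"wz": 0},
  {"x": -0.015,"y": 0,"z": 0,"wx": 0,"wy": -0.005,"wz": 0},
])

```text
t: 19.07
eef_pos: [0.5501, 0.0972, 0.0481]
tool_rot: [0.058, -0.021, 0.998, 0.001]
contact_force: [-9.1, 0.1, 0.2]
gripper_width: 0.0
```

```bash
python3 -c "
from h import *
p,r,o=cur();print('now',sy(p),o['torque'])
rel(goal(p,RACK[2],T))
im=cams.read_camera('scene')[:,:,::-1]
cv2.imwrite('pics/l8.png',cv2.resize(im[110:260,230:390],(640,600),interpolation=cv2.INTER_CUBIC))
"
```

```text
now [-0.0505 -0.0137  0.0194] [0.1103 1.979  0.0148]
t 19.0667 p [0.5501 0.0972 0.0481] F [-9.1441  0.0548  0.178 ] w 5.257579988702365e-06
xyz [0. 0. 0.] w [-0.    -0.002  0.   ]
```

View pics/l8.png

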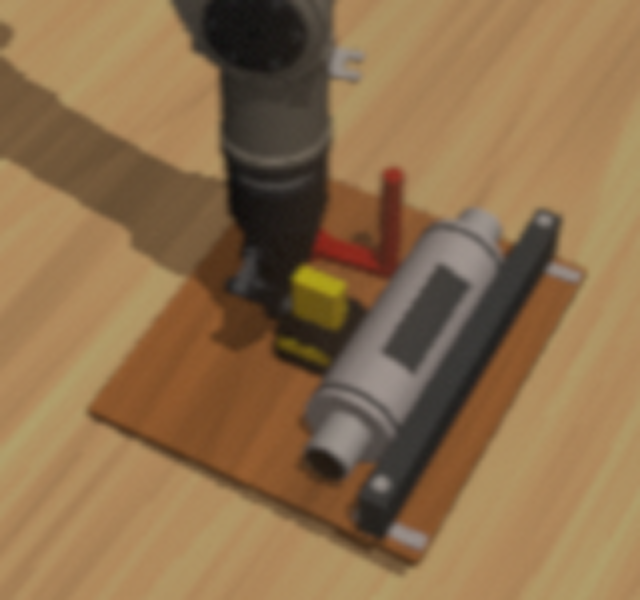

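>>> jog_arm([
  {"x": -0.014,"y": 0,"z": 0,"wx": 0,"wy": -0.002,"wz": 0},
  {"x": -0.018,"y": 0,"z": 0,"wx": 0,"wy": -0.002,"wz": 0},
  {"x": -0.022,"y": 0,"z": 0,"wx": 0,"wy": -0.003,"wz": 0},
  {"x": -0.026,"y": 0,"z": 0,"wx": 0,"wy": -0.003,"wz": 0},
  {"x": -0.026,"y": 0,"z": 0,"wx": 0,"wy": -0.003,"wz": 0},
  {"x": -0.026,"y": 0,"z": 0,"wx": 0,"wy": -0.003,"wz": 0},
  {"x": -0.026,"y": 0,"z": 0,"wx": 0,"wy": -0.003,"wz": 0},
])

```text
t: 19.7
eef_pos: [0.5501, 0.0971, 0.0477]
tool_rot: [0.057, -0.021, 0.998, 0.0]
contact_force: [-15.0, 0.8, 4.6]
gripper_width: -0.001
```

The tool force is 15 N, but about 6 N of down-drag on the back face adds board friction, so the force on the resonator may be marginal. I lean a bit harder with the drag relieved.

>>> jog_arm([
  {"x": -0.022,"y": 0,"z": -0.002,"wx": 0,"wy": -0.004,"wz": 0},
  {"x": -0.026,"y": 0,"z": -0.004,"wx": 0,"wy": -0.004,"wz": 0},
  {"x": -0.03,"y": 0,"z": -0.004,"wx": 0,"wy": -0.004,"wz": 0},
  {"x": -0.032,"y": 0,"z": -0.004,"wx": 0,"wy": -0.004,"wz": 0},
  {"x": -0.032,"y": 0,"z": -0.004,"wx": 0,"wy": -0.004,"wz": 0},
  {"x": -0.032,"y": 0,"z": -0.004,"wx": 0,"wy": -0.004,"wz": 0},
  {"x": -0.032,"y": 0,"z": -0.004,"wx": 0,"wy": -0.004,"wz": 0},
  {"x": -0.032,"y": 0,"z": -0.004,"wx": 0,"wy": -0.004,"wz": 0},
  {"x": -0.032,"y": 0,"z": -0.004,"wx": 0,"wy": -0.004,"wz": 0},
])

```text
t: 20.45
eef_pos: [0.5502, 0.0971, 0.0477]
tool_rot: [0.058, -0.022, 0.998, -0.0]
contact_force: [-16.3, 0.7, 5.2]
gripper_width: 0.003
```

>>> jog_arm([
  {"x": -0.024,"y": 0,"z": -0.006,"wx": 0,"wy": -0.004,"wz": 0},
  {"x": -0.03,"y": 0,"z": -0.01,"wx": 0,"wy": -0.004,"wz": 0},
  {"x": -0.034,"y": 0,"z": -0.01,"wx": 0,"wy": -0.004,"wz": 0},
  {"x": -0.036,"y": 0,"z": -0.01,"wx": 0,"wy": -0.004,"wz": 0},
  {"x": -0.036,"y": 0,"z": -0.01,"wx": 0,"wy": -0.004,"wz": 0},
  {"x": -0.036,"y": 0,"z": -0.01,"wx": 0,"wy": -0.004,"wz": 0},
  {"x": -0.036,"y": 0,"z": -0.01,"wx": 0,"wy": -0.004,"wz": 0},
  {"x": -0.036,"y": 0,"z": -0.01,"wx": 0,"wy": -0.004,"wz": 0},
  {"x": -0.036,"y": 0,"z": -0.01,"wx": 0,"wy": -0.004,"wz": 0},
])

```text
t: 21.2
eef_pos: [0.5503, 0.097, 0.0485]
tool_rot: [0.057, -0.022, 0.998, -0.001]
contact_force: [-17.1, 0.7, 1.0]
gripper_width: -0.0
```

>>> jog_arm([
  {"x": -0.03,"y": 0,"z": -0.008,"wx": 0,"wy": -0.004,"wz": 0},
  {"x": -0.036,"y": 0,"z": -0.011,"wx": 0,"wy": -0.004,"wz": 0},
  {"x": -0.04,"y": 0,"z": -0.011,"wx": 0,"wy": -0.005,"wz": 0},
  {"x": -0.041,"y": 0,"z": -0.011,"wx": 0,"wy": -0.005,"wz": 0},
  {"x": -0.041,"y": 0,"z": -0.011,"wx": 0,"wy": -0.005,"wz": 0},
  {"x": -0.041,"y": 0,"z": -0.011,"wx": 0,"wy": -0.005,"wz": 0},
  {"x": -0.041,"y": 0,"z": -0.011,"wx": 0,"wy": -0.005,"wz": 0},
  {"x": -0.041,"y": 0,"z": -0.011,"wx": 0,"wy": -0.005,"wz": 0},
  {"x": -0.041,"y": 0,"z": -0.011,"wx": 0,"wy": -0.005,"wz": 0},
  {"x": -0.041,"y": 0,"z": -0.011,"wx": 0,"wy": -0.005,"wz": 0},
])

```text
t: 22.03
eef_pos: [0.5504, 0.097, 0.049]
tool_rot: [0.058, -0.023, 0.998, -0.002]
contact_force: [-18.3, 1.7, -0.4]
gripper_width: -0.003
```

Estimated chock–resonator force is now about 12 N, held over 0.5 s. Next I retreat and set up the latch swing.

>>> jog_arm([
  {"x": 0.05,"y": 0,"z": 0,"wx": 0,"wy": 0,"wz": 0},
  {"x": 0.15,"y": 0,"z": -0.02,"wx": 0,"wy": 0,"wz": 0},
  {"x": 0.2,"y": 0,"z": -0.15,"wx": 0,"wy": 0,"wz": 0},
  {"x": 0.2,"y": 0,"z": -0.35,"wx": 0,"wy": 0,"wz": 0},
  {"x": 0.2,"y": 0,"z": -0.55,"wx": 0,"wy": 0,"wz": 0},
  {"x": 0.2,"y": 0,"z": -0.72,"wx": 0,"wy": 0,"wz": 0},
  {"x": 0.2,"y": 0,"z": -0.72,"wx": 0,"wy": 0,"wz": 0},
])

```text
t: 22.62
eef_pos: [0.499, 0.0969, 0.1958]
tool_rot: [0.065, -0.022, 0.998, -0.0]
contact_force: [0.8, 0.1, -0.3]
gripper_width: -0.002
```

```bash
python3 -c "
from h import *
p,r,o=cur();print('now',sy(p))
rel(goal(bt(-.002,.033,.16),RACK[2],T),goal(bt(-.002,.033,.08),RACK[2],T))
im=cams.read_camera('scene')[:,:,::-1]
for c in('scene','top'):
    cams.read_camera(c)
    for t in('resonator','latch_post','chock_grip'): print(c,t,[(np.round(d['location'],1),round(d['confidence'],2)) for d in finder.place_of(c,t)[:4]])
    print('post pred',proj(c,[bt(-.002,.075,.115)]),'res .038/.05',proj(c,[bt(.0427,0,.036),bt(.055,0,.036)]))
cv2.imwrite('pics/l9.png',cv2.resize(im[110:260,230:390],(640,600),interpolation=cv2.INTER_CUBIC))
"
```

```text
now [-0.0832 -0.012   0.1722]
t 22.6167 p [0.499  0.0969 0.1958] F [ 0.8354  0.0831 -0.3195] w -0.0016849811005291125
xyz [-0.407  0.223  0.064] w [-0.001  0.002  0.002]
xyz [-0.404  0.224  0.464] w [-0.001  0.002  0.002]
scene resonator [(array([332.5, 194.4]), 0.93)]
scene latch_post [(array([329.9, 151.6]), 0.77), (array([314.2, 200.4]), 0.66)]
scene chock_grip [(array([241.4, 270. ]), 0.94), (array([158.5, 344.9]), 0.88), (array([308.3, 183.3]), 0.87), (array([206.2, 364.6]), 0.66)]
post pred [[326.7966 154.9509]] res .038/.05 [[328.0473 192.7469]
 [331.6543 194.1816]]
top resonator [(array([213.1, 156. ]), 0.95), (array([338. , 228.8]), 0.36)]
top latch_post [(array([189. , 169.9]), 0.36)]
top chock_grip [(array([392.1, 185.7]), 0.81), (array([381.1, 149.3]), 0.69), (array([221.5, 173.6]), 0.57), (array([313.7, 169.1]), 0.56)]
post pred [[190.4047 167.9954]] res .038/.05 [[213.8939 156.5035]
 [213.6963 153.0728]]
```

View pics/l9.png

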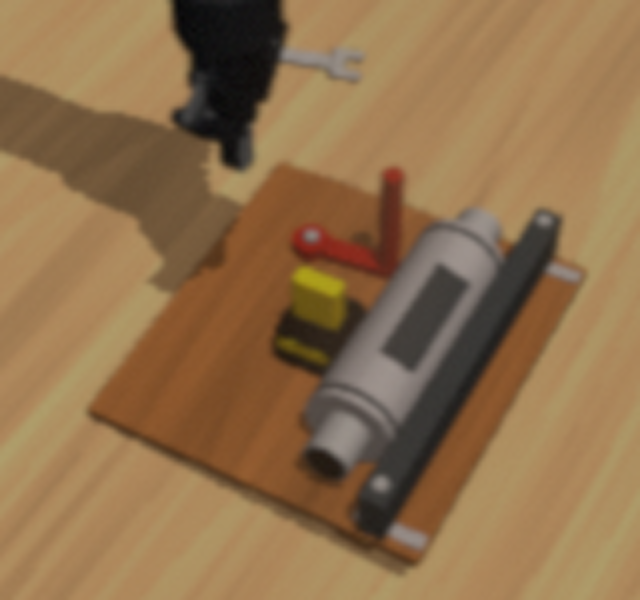

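The resonator is against the backstop (network location matches s ≈ 55 mm), the chock is flat behind it and the latch is still closed. Moving the closed fingertip to the post's inner side.

>>> jog_arm([
  {"x": -0.14,"y": 0.08,"z": 0,"wx": 0,"wy": 0.002,"wz": 0.002},
  {"x": -0.28,"y": 0.16,"z": 0,"wx": 0,"wy": 0.002,"wz": 0.002},
  {"x": -0.4,"y": 0.22,"z": 0,"wx": 0,"wy": 0.002,"wz": 0.002},
  {"x": -0.4,"y": 0.22,"z": 0.1,"wx": 0,"wy": 0.002,"wz": 0.002},
  {"x": -0.4,"y": 0.22,"z": 0.25,"wx": 0,"wy": 0.002,"wz": 0.002},
  {"x": -0.4,"y": 0.22,"z": 0.4,"wx": 0,"wy": 0.002,"wz": 0.002},
  {"x": -0.4,"y": 0.22,"z": 0.46,"wx": 0,"wy": 0.002,"wz": 0.002},
  {"x": -0.4,"y": 0.22,"z": 0.46,"wx": 0,"wy": 0.002,"wz": 0.002},
  {"x": -0.4,"y": 0.22,"z": 0.46,"wx": 0,"wy": 0.002,"wz": 0.002},
])

```text
t: 23.82
eef_pos: [0.5813, 0.1425, 0.1034]
tool_rot: [0.053, -0.02, 0.998, -0.003]
contact_force: [0.0, -0.0, 0.3]
gripper_width: 0.005
```

```bash
python3 -c "
from h import *
f=lambda P:np.r_[(proj('scene',[P])[0]-[329.9,151.6]),(proj('top',[P])[0]-[189,169.9])]
q=least_squares(f,[.6,.19,.15]).x;print('post est',q,sy(q))
print('now',sy(cur()[0]))
gs=[]
for th in np.arange(0,1.46,.145):
    d=.0235-.0035*np.sin(th); u=np.array([-np.sin(th),np.cos(th)])
    f=np.array([-.072,.075])+.07*np.array([np.cos(th),np.sin(th)])-d*u
    gs.append(goal(bt(f[0],f[1],.082),RACK[2],T))
rel(*gs)
"
```

```text
post est [0.5815 0.1958 0.154 ] [-0.0026  0.0835  0.1202]
now [-0.011   0.0303  0.0703]
t 23.8167 p [0.5813 0.1425 0.1034] F [ 0.0025 -0.0479  0.3118] w 0.00453800045311646
xyz [-0.044  0.106 -0.06 ] w [-0.003 -0.005 -0.   ]
xyz [-0.057  0.16  -0.061] w [-0.003 -0.005 -0.   ]
xyz [-0.061  0.215 -0.061] w [-0.003 -0.005 -0.   ]
xyz [-0.058  0.271 -0.062] w [-0.003 -0.005 -0.   ]
xyz [-0.046  0.325 -0.062] w [-0.003 -0.005 -0.   ]
xyz [-0.026  0.376 -0.062] w [-0.003 -0.005 -0.   ]
xyz [ 0.001  0.423 -0.062] w [-0.003 -0.005 -0.   ]
xyz [ 0.034  0.466 -0.062] w [-0.003 -0.005 -0.   ]
xyz [ 0.073  0.503 -0.061] w [-0.003 -0.005 -0.   ]
xyz [ 0.117  0.534 -0.061] w [-0.003 -0.005 -0.   ]
xyz [ 0.165  0.558 -0.06 ] w [-0.003 -0.005 -0.   ]
```

>>> jog_arm([
  {"x": -0.044,"y": 0.1,"z": -0.04,"wx": 0,"wy": -0.005,"wz": 0},
  {"x": -0.057,"y": 0.16,"z": -0.04,"wx": 0,"wy": -0.005,"wz": 0},
  {"x": -0.061,"y": 0.215,"z": -0.04,"wx": 0,"wy": -0.005,"wz": 0},
  {"x": -0.058,"y": 0.27,"z": -0.04,"wx": 0,"wy": -0.005,"wz": 0},
  {"x": -0.046,"y": 0.325,"z": -0.04,"wx": 0,"wy": -0.005,"wz": 0},
  {"x": -0.026,"y": 0.38,"z": -0.04,"wx": 0,"wy": -0.005,"wz": 0},
  {"x": 0,"y": 0.43,"z": -0.04,"wx": 0,"wy": -0.005,"wz": 0},
  {"x": 0.034,"y": 0.475,"z": -0.04,"wx": 0,"wy": -0.005,"wz": 0},
  {"x": 0.073,"y": 0.515,"z": -0.04,"wx": 0,"wy": -0.005,"wz": 0},
  {"x": 0.117,"y": 0.55,"z": -0.04,"wx": 0,"wy": -0.005,"wz": 0},
  {"x": 0.165,"y": 0.575,"z": -0.04,"wx": 0,"wy": -0.005,"wz": 0},
  {"x": 0.165,"y": 0.575,"z": -0.04,"wx": 0,"wy": -0.005,"wz": 0},
])

```text
t: 24.82
eef_pos: [0.5403, 0.2582, 0.1065]
tool_rot: [0.06, -0.021, 0.998, -0.002]
contact_force: [0.3, -0.4, 0.6]
gripper_width: 0.001
```

```bash
python3 -c "
from h import *
print('now',sy(cur()[0]),cur()[2]['contact_force'])
im=cams.read_camera('scene')[:,:,::-1]
cv2.imwrite('pics/l10.png',cv2.resize(im[110:260,230:390],(640,600),interpolation=cv2.INTER_CUBIC))
"
```

```text
now [-0.0467  0.1476  0.0778] [ 0.3422 -0.36    0.5897]
```

View pics/l10.png

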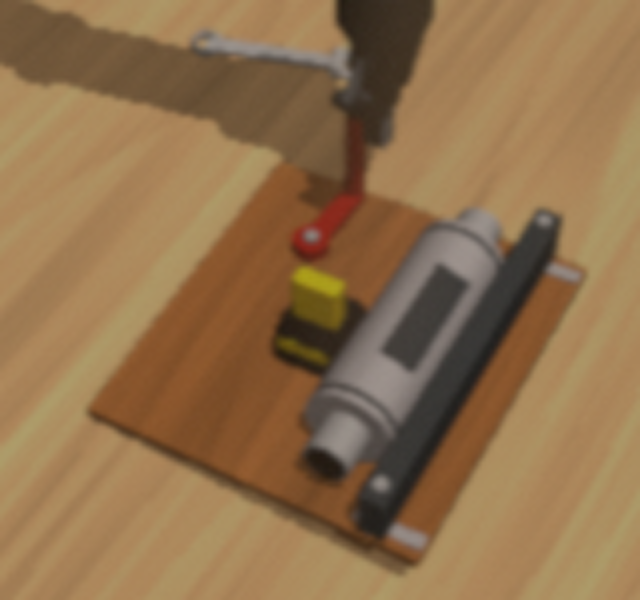

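The latch is about 1.36 rad round and the resonator still sits against the backstop, held by the chock. One more small push towards fully open, then retreat upward.

>>> jog_arm([
  {"x": 0.03,"y": 0,"z": 0,"wx": 0,"wy": 0,"wz": 0},
  {"x": 0.05,"y": 0,"z": 0,"wx": 0,"wy": 0,"wz": 0},
  {"x": 0.06,"y": 0,"z": 0,"wx": 0,"wy": 0,"wz": 0},
  {"x": 0.06,"y": 0,"z": 0,"wx": 0,"wy": 0,"wz": 0},
  {"x": 0.06,"y": 0,"z": 0,"wx": 0,"wy": 0,"wz": 0},
])

```text
t: 25.28
eef_pos: [0.532, 0.2573, 0.1063]
tool_rot: [0.063, -0.02, 0.998, -0.001]
contact_force: [7.9, 1.9, -3.7]
gripper_width: 0.001
```

>>> jog_arm([
  {"x": -0.04,"y": 0,"z": 0,"wx": 0,"wy": 0,"wz": 0},
  {"x": -0.06,"y": 0,"z": 0,"wx": 0,"wy": 0,"wz": 0},
  {"x": -0.06,"y": 0,"z": -0.15,"wx": 0,"wy": 0,"wz": 0},
  {"x": -0.06,"y": 0,"z": -0.35,"wx": 0,"wy": 0,"wz": 0},
  {"x": -0.06,"y": 0.1,"z": -0.55,"wx": 0,"wy": 0,"wz": 0},
  {"x": -0.06,"y": 0.3,"z": -0.7,"wx": 0,"wy": 0,"wz": 0},
  {"x": -0.06,"y": 0.5,"z": -0.7,"wx": 0,"wy": 0,"wz": 0},
  {"x": -0.06,"y": 0.7,"z": -0.7,"wx": 0,"wy": 0,"wz": 0},
  {"x": -0.06,"y": 0.7,"z": -0.7,"wx": 0,"wy": 0,"wz": 0},
])

```text
t: 26.03
eef_pos: [0.5178, 0.4069, 0.2468]
tool_rot: [0.062, -0.025, 0.998, 0.002]
contact_force: [-0.7, 1.0, -0.0]
gripper_width: -0.006
```

```bash
python3 -c "
from h import *
p,r,o=cur();print('now',sy(p),o['contact_force'],o['t'])
im=cams.read_camera('scene')[:,:,::-1]
for t in('resonator','latch_post','filter','jar','wrench'): print(t,[(np.round(d['location'],1),round(d['confidence'],2)) for d in finder.place_of('scene',t)[:2]])
print('post pred 1.5',proj('scene',[bt(-.067,.145,.115)]))
cv2.imwrite('pics/l11.png',cv2.resize(im[70:310,140:400],(650,600),interpolation=cv2.INTER_CUBIC))
"
```

```text
now [-0.046  0.297  0.219] [-0.6983  0.9818 -0.0091] 26.0333
resonator [(array([330.5, 193.5]), 0.61), (array([311.1, 194. ]), 0.2)]
latch_post [(array([316.9, 130.1]), 0.67)]
filter [(array([176.1, 264.2]), 0.74)]
jar [(array([208.8, 273.8]), 0.96)]
wrench [(array([300.5, 123.6]), 0.51)]
post pred 1.5 [[318.4997 135.2448]]
```

View pics/l11.png

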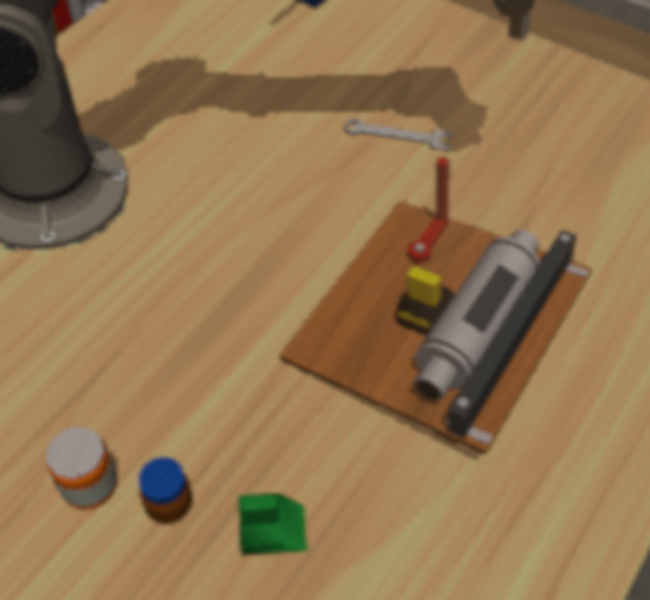

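The last view shows the latch fully across (post at (443,162) in the crop) and the chock flat against the resonator. The resonator is at the backstop, the bystanders are unmoved and the gripper is clear.

```bash
python3 -c "
from station import bot
print(bot.hand_in())"
```

```text
the job is handed in; nothing more can be done
None
```

I handed the job in at about 26 s. The chock alone now holds the resonator against the backstop and the latch is swung fully open, but I had no direct reading of the chock's push on the resonator.

**What I did:** I took the chock by its yellow fin, laid it on the board and moved it uphill until the resonator met the backstop, about 12 mm. For most of that stretch I held it about 1 mm off the board. I then set it down flat and let go, and leaned on its back with the closed fingertip. Last, I swung the latch round until it met its stop.

**Last checks:** In the final picture the latch arm lies across the slope and the chock sits flat against the resonator. The trained network puts the resonator about 10 mm uphill of where the post held it. The filter, jar and wrench are within about 4 pixels of their starting places, the gripper is clear, and the tool force is near zero.

**What disagreed or stayed uncertain:**
- **Jam on the way:** early in the slide the chock dug nose-down into the board, with about 60 N at the wrist. The resonator had not visibly moved, so I lifted the chock, levelled it and went on. The chock may have turned about 1° in the grip then.
- **Push strength:** the first leans, with 15 to 16 N at the tool, may have put under 8 N on the resonator, because the finger was also pressing the chock into the board. I repeated them up to about 18 N at the tool. I estimate that put 11 to 14 N on the resonator for more than half a second.
- **Post position:** the camera put the latch post about 8 mm from where my rack model had it. This made no difference to the swing.

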